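Gauge the slot of a wooden display stand and sort it

TASK

Check how deep the slot in the bare wooden display stand is: take the sprung depth gauge from its block, let its probe into the slot and press it down, firmly but gently, until its foot sits flat across the slot, hold it there a good second and read the depth. Stand the gauge back in its block, then set the stand down (do not drop it) with its slot up: in the yellow tub if the slot is 12 mm deep or more, in the cardboard tray for re-sawing if it is shallower. Leave the paints, pots, brush and other wood where they are.

Things in the scene. Friction and masses are not known exactly. Their poses are not given: they have to be found in the camera images.
- stand_mid (a point): Centre of the plinth of the bare (unpainted, pale) wooden display stand, loose, 0.17 to 0.35 kg; x along the stand, z up. The plinth is 120 long (x) x 56 wide (y) x 30 high, this point 15 mm above its underside: lift it by its long sides, 56 mm apart. Along the top is glued a rail of two strips, each 118 x 15 wide, with a 7 mm slot between them, open upwards and at both ends.
- stand: The same stand as a whole; origin at the centre of its underside, x along, z up. Its rail was glued on by eye: the slot's middle lies within 8 mm to either side (y) of the plinth's middle line, parallel to it, and the rail's flat top 52.5 to 57.5 mm above the underside. The slot's flat floor lies 7 to 17 mm under the rail's top: this depth is to be measured.
- gauge_grip (a point): Grip centre of the depth gauge, a loose upright tool of about 0.14 kg: a blue square barrel (20 in its x, 24 in its y, from 7 to 65 mm above the underside of the foot, with a steel collar to 69) with a white scale on its two x faces, on a flat steel foot 22 (x) x 46 (y) x 7 high. This point is on the barrel's axis, 40 mm above the underside of the foot. Grip the barrel by its y faces, 24 mm apart. The gauge is used upright with the foot's long way (y) across the slot.
- gauge_foot (a point): Centre of the underside of the gauge's foot, on the axis of the probe; z up, y the long way of the foot.
- probe_tip (a point): Lower end of the gauge's probe, a round steel pin 4.4 mm thick on the gauge's axis. It stands 20 mm out of the foot when free and is pushed up into the gauge against a spring; the spring pushes with about 1.2 N at the start and 4.2 N when the probe is wholly in. Lowered on the wood beside the slot it goes wholly in before the foot rests; moved over the slot it springs out into it and stops on the slot's floor.
- probe (a joint): How far the probe has been pushed up into the gauge, in m: 0 free, 0.020 wholly in. With the foot flat across the slot and the probe on the slot's floor, the slot's depth is 0.020 minus this. The red pointer on the white scale (marks 5 mm apart) and the red tail that comes out of the top rise by the same amount.
- gauge_place (a point): Where the gauge stands: centre of the mouth of a square pit 23 x 23 mm and 34 mm deep in the top (40 mm above the table) of a dark wooden tool block 147 (x) x 70 (y) x 40 high, fixed to the table. The gauge's foot rests on the wood round the pit, its probe hangs free inside, the foot's y lying along the block's y. Two pencil stubs (62 mm from the pit along +x) and an awl handle (58 mm along -x) stand up to 28 mm out of the block.
- yellow_in (a point): Centre of the inner floor of the yellow plastic tub for stands with a deep enough slot (12 mm or more). Outside 210 (x) x 170 (y) x 45 high, walls 4 mm with a rim 8 mm out, fixed; floor 5 mm above the table. z up.
- card_in (a point): Centre of the inner floor of the brown cardboard tray for stands to be re-sawn (slot under 12 mm). Same size as the tub, fixed, open on top, floor 5 mm above the table.
- red_pot: Bystander: white paint pot, 72 across, 40 high, open.
- purple_paint: Bystander: purple paint bottle, 66 across, 170 high.
- red_paint: Bystander: red paint bottle, 62 across, 165 high.
- white_paint: Bystander: white paint bottle, 68 across, 200 high.
- hog_brush: Bystander: paint brush lying down, 200 long.
- painted_stand: Bystander: a finished stand painted green, much the same size as the bare one; not to be measured.
- offcut: Bystander: wood offcut 70 x 45 x 22 high, nearest the robot.
- gauge: The depth gauge as a whole; origin at the centre of the underside of its foot, axes as at that point.
There are look-alikes about, which are no part of the job. Of the things that look like the gauge, the smaller one is meant.

How it is judged (in metres and radians):
On the way:
1. the gauge is pressed down upright with its foot flat across the slot of the bare stand (within 1.5 mm and 2.5 degrees, 6 to 25 N in all), its probe on the slot's floor, for a second (z of rail_c0 in the frame of gauge_foot between -0.0155 and -0.012 m and x of probe_tip in the frame of stand between -0.052 and 0.052 m and y of slot_floor_c0 in the frame of probe_tip between -0.012 and 0.012 m and z of rail_c0 in the frame of probe_tip above -0.01 m and angle between the z axis of gauge_foot and the z axis of stand, either way round below 0.044 rad and angle between the y axis of gauge_foot and the y axis of stand, either way round below 0.2 rad and contact force between gauge and stand between 6 and 25 N), for 0.8 s.
At the end, for the whole second after the job is handed in: The bare stand rests flat, slot up, released, in the right container: yellow tub if its slot is 12 mm or deeper, cardboard tray if less (within 1 mm of that, either). The gauge stands upright in its tool block, foot flat on the wood, within 11 mm of the pit's centre, released and at rest (((value of joint slot_floor below 0.006 m and x of stand_mid in the frame of yellow_in between -0.075 and 0.075 m and y of stand_mid in the frame of yellow_in between -0.055 and 0.055 m and z of stand_mid in the frame of yellow_in between 0.01 and 0.022 m) or (value of joint slot_floor above 0.004 m and x of stand_mid in the frame of card_in between -0.075 and 0.075 m and y of stand_mid in the frame of card_in between -0.055 and 0.055 m and z of stand_mid in the frame of card_in between 0.01 and 0.022 m)) and angle between stand's own z axis and vertical below 0.1 rad and linear speed of each of stand, gauge below 0.02 m/s and horizontal distance between gauge_foot and gauge_place below 0.011 m and z of gauge_foot in the frame of gauge_place between -0.002 and 0.003 m and angle between gauge_foot's own z axis and vertical below 0.06 rad); the robot touches nothing.
It fails at once if the gauge is forced against the stand (over 25 N) (contact force between gauge and stand above 25 N).
It fails at once if the stand is dropped (falls free of the fingers faster than 0.5 m/s) (linear speed of stand above 0.5 m/s and contact force between the fingers and stand below 0.05 N).
It fails at once if a bystander (paint, pot, brush, painted stand or offcut) is moved by over 30 mm (distance of any of red_pot, purple_paint, red_paint, white_paint, hog_brush, painted_stand, offcut from where it was at the start of the episode above 0.03 m).
It also fails if it takes over 72 s, if anything falls off the work surface, if the arm or the gripper's body presses on something with over 40 N, if the wrist force passes 120 N, or if a joint passes its speed limit or range.

ROBOT

A 6-joint arm with a two-finger parallel gripper is mounted at the origin on the work surface. World frame = base frame: x ahead of the robot, y to its left, z up, the work surface at z = 0. Lengths are in m, angles in degrees, forces in N, time in s.
With the tool pointing down it reaches from about 0.35 to 0.95 m from the base axis. Payload 17.4 kg.
Tool frame: the origin (TCP) lies midway between the tips of the shut fingers; the grasp point (between the pads) lies 19 mm behind it; z points along the fingers, x is the direction in which the jaws open and shut, and the axes are right-handed (so a half turn about z gives the same grasp; the last joint's range is limited). The gripper opens to 93 mm and grips with 3 to 60 N. Pads are 15 mm wide; open, the fingers measure 128 mm over their backs; the gripper's body (75 mm by 188 mm) begins 65 mm behind the grasp point.
Start: joints at [-75.39, 6.646, 82.598, -0, 90.757, -2.166], TCP at [0.195, -0.646, 0.196] pointing down, gripper open.
Joint ranges: [-162.19, 162.19], [-47.58, 125.68], [4.15, 143.07], [-65.23, 245.23], [0.69, 171.88], [-170.13, 170.13]. Speed limits (degrees/s): [108.29, 108.29, 127.2, 180, 180, 180].

INTERFACE

Orientations are given as a 3x3 rotation matrix whose columns are the frame's x, y, z axes.
In Python, from bench import manip gives the robot as it stands.
- The arm moves only by the tool servo_tool, never from a script. Its argument "increments" is a list of rows, each a list of 3 entries, a list of its own where there are three numbers: the shift along the tool's x, y, z in m, then the turn about the tool's z in rad, then the closure in counts, from 0 (fully open) to 255 (shut). A call has 1 to 5 rows; each row is the pose to reach, as a shift and turn from the pose commanded when the call began, along the tool's axes at that moment; what a row does not reach only later rows make up. A row lasts 1/10 s, in which the tool goes at most 50 mm and 8.59 degrees, less where a joint would pass 70% of its speed; a pose out of reach is approached as far as the arm can. A call with a gripper value outside its range is refused whole. The fingers move at their own pace and stop on an object; "grip_force" is the grip in N (left out, the last holds). Time passes only in rows, so rows that repeat a pose let the fingers close. It gives the time, the measured TCP pose, the force and the opening at its end, in the units of the state.
- manip.get_obs(): the state, without advancing time (a new reading comes with each control period).
- manip.read_camera(name): name is "scene" or "top" or "wrist"; returns the picture (384x512x3 uint8, red, green, blue); there is no depth.
- manip.camera_params(name): a dict with "K" (3x3 intrinsics, pixels), "D" ([k1, k2, p1, p2, k3] as OpenCV has them; the pictures are not rectified), "cam_to_world" (4x4, takes a point from camera to world coordinates); the wrist camera has in their place "hand_eye" (4x4, takes a point from camera to tool coordinates, whose origin is the TCP and whose axes are the tool frame's). Camera axes: x right, y down, z forward; pixel columns grow to the right and rows downward; lengths in m; the calibration is good to about 2 mm. A picture is of the moment at which its call begins: read the wrist's pose just before it. camera_params takes no time and is no camera call.
- manip.finish_job(): hands the job in, once; it reports no verdict.
The state is a dict: "clock": time; "qpos": joint angles; "qd": joint speeds; "effort": joint torques, N m; "ee_pos": TCP position; "tcp_rot": TCP orientation; "force": force on the tool from outside, world axes, zero at the start; "torque": the same for the moment, N m; "finger_gap": finger opening in m.
Only numpy, scipy, OpenCV 4.12 (cv2) and the standard library are available. Lean on these libraries where they do the work, as an engineer would, in place of code of your own. Each camera call takes 0.05 s, during which the arm holds its last target.

## Working session

There is one attempt and no reset: what is moved stays moved. The work goes in short steps, Python scripts to look and compute and a tool call to move; the robot and the scene stay as the last step left them, time stands still between calls to the robot, and variables do not carry over. Pictures are saved under pics/ and viewed, and the job is handed in when it is done.

Besides the shell and the picture viewer there is one more tool, called after "Call:" as name(argument=value, ...), one argument or row to a line, values as JSON. servo_tool: Moves the arm, as the interface text tells. Its arguments: {"type":"object","properties":{"increments":{"type":"array"},"grip_force":{"type":"number"}},"required":["increments"]}

```bash
ls; mkdir -p pics; cat > h.py <<'E'
import numpy as np, cv2
from bench import manip
def save(name,img): cv2.imwrite('pics/'+name+'.png',img[:,:,::-1])
def cam(name,obs=None):
    p=manip.camera_params(name)
    K=np.array(p['K']);D=np.array(p['D'],float)
    if name=='wrist':
        T=np.eye(4);T[:3,:3]=np.array(obs['tcp_rot']);T[:3,3]=obs['ee_pos']
        M=T@np.array(p['hand_eye'])
    else: M=np.array(p['cam_to_world'])
    return K,D,M
def ray(c,uv):
    K,D,M=c
    n=cv2.undistortPoints(np.array([[uv]],float),K,D)[0,0]
    d=M[:3,:3]@np.array([n[0],n[1],1]);return M[:3,3],d/np.linalg.norm(d)
def onz(c,uv,z):
    o,d=ray(c,uv);return o+d*(z-o[2])/d[2]
def proj(c,P):
    K,D,M=c;Mi=np.linalg.inv(M)
    r,_=cv2.Rodrigues(Mi[:3,:3]);return cv2.projectPoints(np.array(P,float).reshape(-1,1,3),r,Mi[:3,3],K,D)[0][:,0]
E
python3 - <<'E'
from h import *
o=manip.get_obs();print(o)
for n in ['scene','top','wrist']:
    im=manip.read_camera(n);save(n+'0',im);np.save('pics/'+n+'0.npy',im)
    c=cam(n,o);print(n,c[0].round(1).tolist(),c[2].round(3).tolist())
E
```

```text
pics
{'clock': 0.0, 'qpos': array([-7.53886879e+01,  6.67208643e+00,  8.26377899e+01, -6.91618716e-04,
        9.07584143e+01, -2.16619383e+00]), 'qd': array([ 0.05404698, -0.14437444, -0.04575647,  0.00764863,  0.02302324,
       -0.04340913]), 'effort': array([ 3.26400968e-04, -7.21270466e+01, -6.22604227e+01,  7.79241091e-02,
        2.38881883e-02, -9.04414446e-05]), 'ee_pos': array([ 0.19476043, -0.64602162,  0.19530705]), 'tcp_rot': array([[ 2.88655604e-01, -9.57432945e-01, -3.12347913e-04],
       [-9.57432255e-01, -2.88655771e-01,  1.15030504e-03],
       [-1.19150097e-03, -3.29900287e-05, -9.99999290e-01]]), 'force': array([ 0.14763737,  0.05654238, -0.72987907]), 'torque': array([-0.02287827,  0.0103993 , -0.0291146 ]), 'finger_gap': 0.0930380361681251}
scene [[488.5, 0.0, 261.5], [0.0, 488.5, 189.8], [0.0, 0.0, 1.0]] [[0.064, 0.571, -0.818, 2.202], [0.998, -0.028, 0.058, -0.107], [0.01, -0.82, -0.572, 1.207], [0.0, 0.0, 0.0, 1.0]]
top [[416.2, 0.0, 254.1], [0.0, 416.2, 191.0], [0.0, 0.0, 1.0]] [[-0.017, -0.998, 0.063, 0.518], [-1.0, 0.017, 0.008, -0.002], [-0.009, -0.063, -0.998, 1.419], [0.0, 0.0, 0.0, 1.0]]
wrist [[342.7, 0.0, 255.3], [0.0, 342.7, 193.1], [0.0, 0.0, 1.0]] [[0.289, -0.921, -0.26, 0.268], [-0.957, -0.278, -0.078, -0.624], [-0.001, 0.271, -0.963, 0.384], [0.0, 0.0, 0.0, 1.0]]
```

View pics/top0.png

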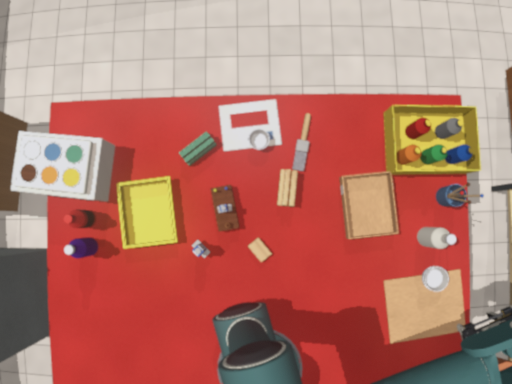

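View pics/scene0.png

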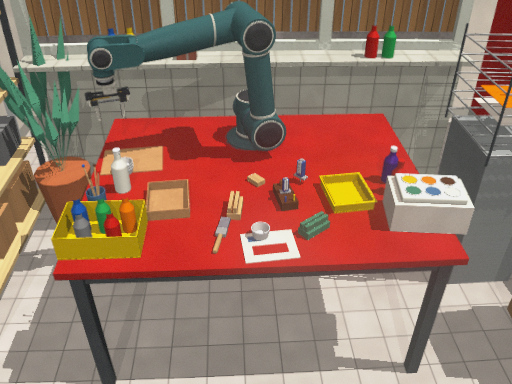

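View pics/wrist0.png

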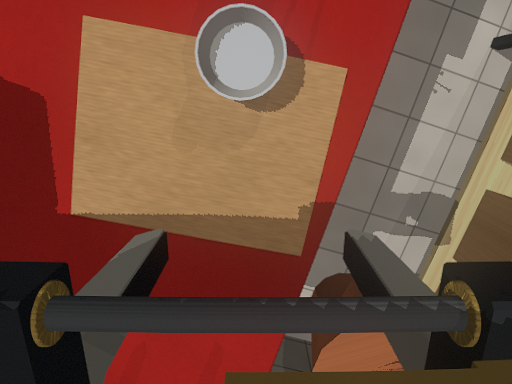

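The top view shows the bare stand at (288,188), the tool block at (225,208), a gauge-like thing at (200,250), the yellow tub at (148,212), the tray at (369,205) and the offcut at (260,250). I'll zoom in on these.

```bash
python3 - <<'E'
from h import *
im=np.load('pics/top0.npy');s=np.load('pics/scene0.npy')
a=cv2.resize(im[160:270,170:310],None,fx=5,fy=5,interpolation=cv2.INTER_CUBIC);save('t1',a)
b=cv2.resize(s[150:230,215:325],None,fx=7,fy=7,interpolation=cv2.INTER_CUBIC);save('s1',b)
c=cam('top')
for n,uv,z in [('stand',(288,188),.05),('block',(225,208),.04),('look',(200,250),.04),('tub',(148,212),.04),('tray',(369,205),.04),('offcut',(260,250),.02)]:
    print(n,onz(c,uv,z).round(3))
E
```

```text
stand [ 0.613 -0.103  0.05 ]
block [0.551 0.106 0.04 ]
look [0.413 0.191 0.04 ]
tub [0.541 0.365 0.04 ]
tray [ 0.552 -0.375  0.04 ]
offcut [ 0.408 -0.008  0.02 ]
```

View pics/t1.png

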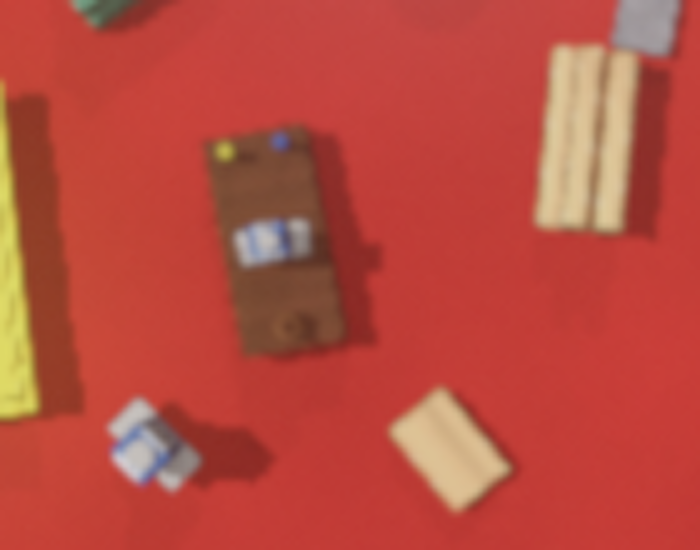

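View pics/s1.png

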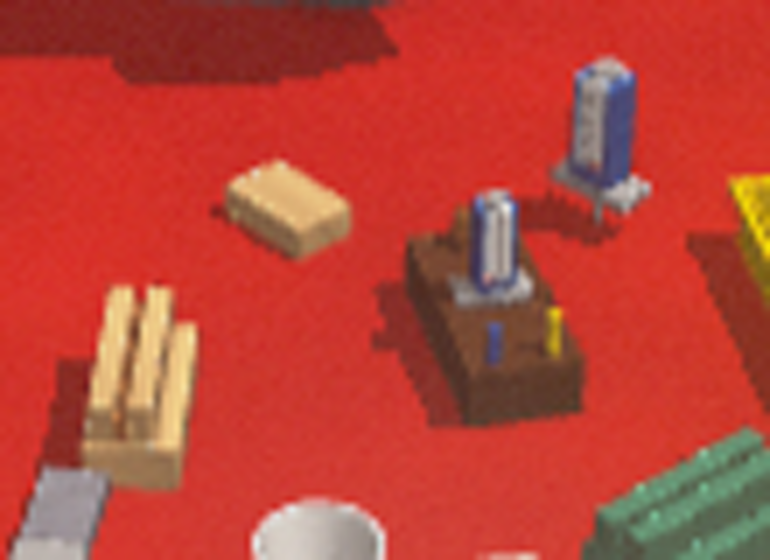

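The gauge standing in the block is the smaller of the two look-alikes, so it is the right one. I'll move to a viewpoint between the block and the stand.

Call:
servo_tool(
  increments=[
    [[-0.037,-0.034,-0.006],0,0],
    [[-0.074,-0.067,-0.012],0,0],
    [[-0.111,-0.1,-0.02],0,0],
    [[-0.148,-0.134,-0.03],0,0],
    [[-0.184,-0.166,-0.04],0,0],
  ],
)

```text
clock: 0.65
ee_pos: [0.3005, -0.4213, 0.2358]
tcp_rot: [[0.288, -0.958, -0.0], [-0.958, -0.288, 0.0], [-0.0, 0.0, -1.0]]
force: [0.9, -0.2, 0.9]
finger_gap: 0.0929
```

Call:
servo_tool(
  increments=[
    [[-0.037,-0.033,0],0,0],
    [[-0.074,-0.066,0],0,0],
    [[-0.111,-0.1,0],0,0],
    [[-0.148,-0.133,0],0,0],
    [[-0.184,-0.166,0],0,0],
  ],
)

```text
clock: 1.15
ee_pos: [0.4062, -0.1972, 0.2359]
tcp_rot: [[0.288, -0.958, 0.0], [-0.958, -0.288, -0.0], [0.0, -0.0, -1.0]]
force: [0.8, -0.5, -1.1]
finger_gap: 0.0928
```

Call:
servo_tool(
  increments=[
    [[-0.037,-0.033,0],0.1,0],
    [[-0.074,-0.066,0],0.2,0],
    [[-0.111,-0.1,0],0.2,0],
    [[-0.148,-0.133,0],0.2,0],
    [[-0.162,-0.146,0],0.2,0],
  ],
)

```text
clock: 1.65
ee_pos: [0.4998, 0.0016, 0.2354]
tcp_rot: [[0.096, -0.995, -0.0], [-0.995, -0.096, 0.001], [-0.001, 0.0, -1.0]]
force: [0.2, -0.7, 1.0]
finger_gap: 0.093
```

```bash
python3 - <<'E'
from h import *
import pickle
o=manip.get_obs();print(o['clock'],o['ee_pos'],o['tcp_rot'].round(3),np.abs(o['qd']).max(),o['force'])
im=manip.read_camera('wrist');save('w1',im);np.save('pics/w1.npy',im);pickle.dump(o,open('pics/w1.pkl','wb'))
save('w1big',cv2.resize(im[:260],(788,400),interpolation=cv2.INTER_CUBIC))
E
```

```text
1.65 [0.49977315 0.00156071 0.23544513] [[ 0.096 -0.995 -0.   ]
 [-0.995 -0.096  0.001]
 [-0.001  0.    -1.   ]] 17.59378149524618 [ 0.21037893 -0.6649577   1.02622349]
```

View pics/w1.png

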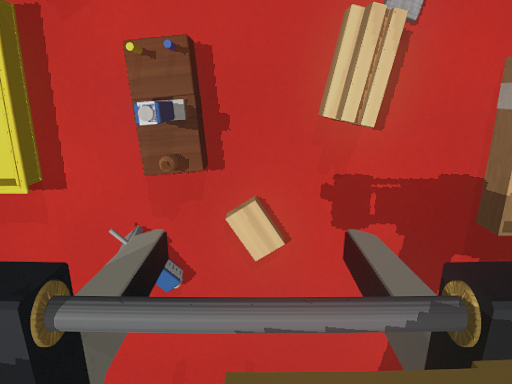

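The wrist view shows the block and gauge near (160,110) and the bare stand near (365,65). I'll zoom in on both.

```bash
python3 - <<'E'
from h import *
o=manip.get_obs();print(o['clock'],o['ee_pos'],np.abs(o['qd']).max())
import pickle
im=manip.read_camera('wrist');np.save('pics/w2.npy',im);pickle.dump(manip.get_obs(),open('pics/w2.pkl','wb'))
a=cv2.resize(im[20:190,110:220],None,fx=3.5,fy=3.5,interpolation=cv2.INTER_CUBIC)
b=cv2.resize(im[0:140,305:430],None,fx=3.5,fy=3.5,interpolation=cv2.INTER_CUBIC)
H=max(a.shape[0],b.shape[0]);f=lambda x:np.pad(x,((0,H-x.shape[0]),(0,0),(0,0)))
save('w2z',np.hstack([f(a),f(b)])[:600,:800])
E
```

```text
1.7 [0.50019012 0.0021755  0.23522932] 4.795315738429664
```

View pics/w2z.png

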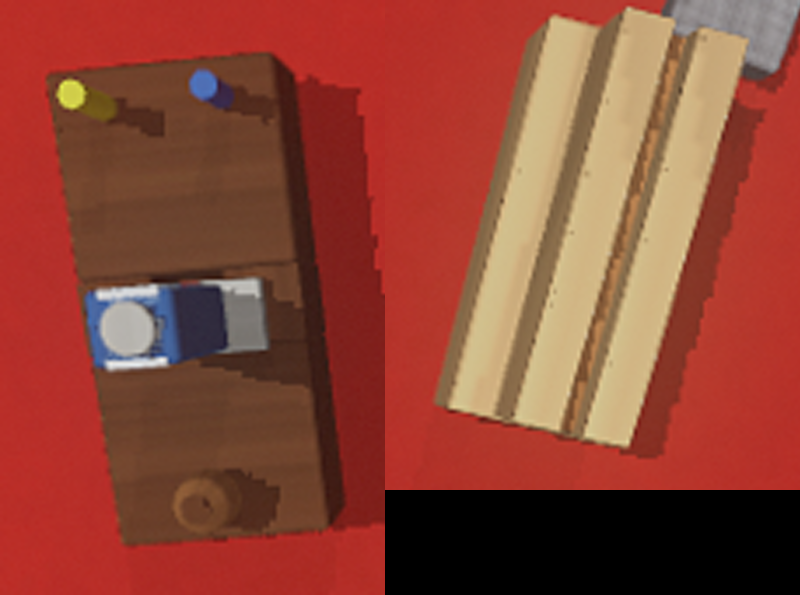

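```bash
python3 - <<'E'
from h import *
import pickle
o=pickle.load(open('pics/w2.pkl','rb'));c=cam('wrist',o)
L=lambda p:(110+p[0]/3.5-.35,20+p[1]/3.5-.35)
R=lambda p:(305+(p[0]-385)/3.5-.35,p[1]/3.5-.35)
B=np.array([onz(c,L(p),.04)[:2] for p in [(48,75),(272,55),(330,530),(122,545)]])
print('block',B.round(4).tolist(),'len',[round(np.linalg.norm(B[i]-B[(i+1)%4]),4) for i in range(4)],'ctr',B.mean(0))
for a,b in [(2,1),(3,0)]: d=B[b]-B[a];print('yaw',np.degrees(np.arctan2(d[1],d[0])))
print('collar',onz(c,L((127,328)),.109),'foot corners',[onz(c,L(p),.047)[:2].round(4).tolist() for p in [(262,280),(268,348)]])
print('barrel top corners',[onz(c,L(p),.105)[:2].round(4).tolist() for p in [(87,292),(172,287),(181,362),(97,370)]])
print('pencil,awl',onz(c,L((71,94)),.068)[:2],onz(c,L((204,85)),.068)[:2],onz(c,L((203,502)),.068)[:2])
# stand: rail top assumed .055
for n,z,P in [('railL',.055,[(630,8),(675,22),(562,430),(514,415)]),('railR',.055,[(697,28),(747,40),(632,446),(583,436)]),('plinth',.03,[(552,15),(605,28),(500,412),(447,402)])]:
    Q=np.array([onz(c,R(p),z)[:2] for p in P]);print(n,Q.round(4).tolist(),Q.mean(0).round(4),[round(np.linalg.norm(Q[i]-Q[(i+1)%4]),4) for i in range(4)])
    for a,b in [(2,1),(3,0)]: d=Q[b]-Q[a];print('yaw',np.degrees(np.arctan2(d[1],d[0])))
E
```

```text
block [[0.6196, 0.1516], [0.6309, 0.0845], [0.4882, 0.0586], [0.4766, 0.1268]] len [np.float64(0.068), np.float64(0.145), np.float64(0.0692), np.float64(0.1451)] ctr [0.55383455 0.10536283]
yaw 10.265537382553518
yaw 9.817667088475574
collar [0.55208869 0.10490477 0.109     ] foot corners [[0.5656, 0.0829], [0.5453, 0.0801]]
barrel top corners [[0.56, 0.1167], [0.5633, 0.0946], [0.5443, 0.0917], [0.5402, 0.1139]]
pencil,awl [0.6119352  0.13455326] [0.61742995 0.09738491] [0.49953538 0.09371269]
railL [[0.6781, -0.1002], [0.676, -0.1136], [0.5599, -0.1003], [0.5628, -0.085]] [ 0.6192 -0.0998] [np.float64(0.0136), np.float64(0.1169), np.float64(0.0156), np.float64(0.1163)]
yaw -6.54045811650635
yaw -7.523268050660857
railR [[0.6752, -0.1201], [0.6738, -0.1351], [0.5574, -0.1226], [0.5588, -0.107]] [ 0.6163 -0.1212] [np.float64(0.015), np.float64(0.1171), np.float64(0.0156), np.float64(0.1171)]
yaw -6.128725892899525
yaw -6.443792058265386
plinth [[0.6805, -0.0843], [0.6787, -0.1009], [0.5624, -0.0866], [0.5638, -0.069]] [ 0.6214 -0.0852] [np.float64(0.0167), np.float64(0.1171), np.float64(0.0176), np.float64(0.1176)]
yaw -7.020015177579712
yaw -7.472536063836131
```

The measurements agree: the block is 145 x 69 mm at yaw 10°, and the barrel sits at (0.552, 0.104). The slot centre is about (0.618, -0.110) at yaw about -6.8°. Next I'll hover over the gauge.

Call:
servo_tool(
  increments=[
    [[-0.04,-0.025,0.02],-0.08,0],
    [[-0.08,-0.05,0.04],-0.08,0],
    [[-0.097,-0.061,0.075],-0.08,0],
    [[-0.097,-0.061,0.075],-0.08,0],
    [[-0.097,-0.061,0.075],-0.08,0],
  ],
)

```text
clock: 2.25
ee_pos: [0.5504, 0.0996, 0.1605]
tcp_rot: [[0.172, -0.985, -0.001], [-0.985, -0.172, -0.001], [0.0, 0.002, -1.0]]
force: [0.1, -0.2, 0.6]
finger_gap: 0.0933
```

```bash
cat >> h.py <<'E'
def to(target,yaw,o=None):
    o=o or manip.get_obs();R=np.array(o['tcp_rot']);d=np.array(target)-o['ee_pos']
    y=np.degrees(np.arctan2(R[1,0],R[0,0]));t=-(yaw-y)
    print('t',o['clock'],'pos',o['ee_pos'].round(4),'yaw',y.round(2),'| tool shift',(R.T@d).round(4),'turn',np.radians(t).round(4),'F',o['force'].round(1),'gap',round(o['finger_gap'],4))
E
python3 - <<'E'
from h import *
to([.552,.1045,.061],-80)
im=manip.read_camera('wrist');save('w3',im)
E
```

```text
t 2.25 pos [0.5504 0.0996 0.1605] yaw -80.09 | tool shift [-0.0046 -0.0026  0.0995] turn -0.0016 F [ 0.1 -0.2  0.6] gap 0.0933
```

View pics/w3.png

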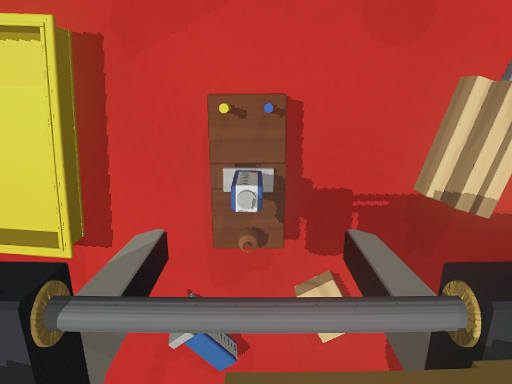

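The gauge's foot is at about (248,180) and square to the jaws. I'll recompute its centre from this closer view.

```bash
python3 - <<'E'
from h import *
o=manip.get_obs();c=cam('wrist',o)
im=cv2.imread('pics/w3.png')[:,:,::-1]
save('w3z',cv2.resize(im[145:260,195:305],None,fx=5,fy=5,interpolation=cv2.INTER_CUBIC))
E
```

```text
(no output)
```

View pics/w3z.png

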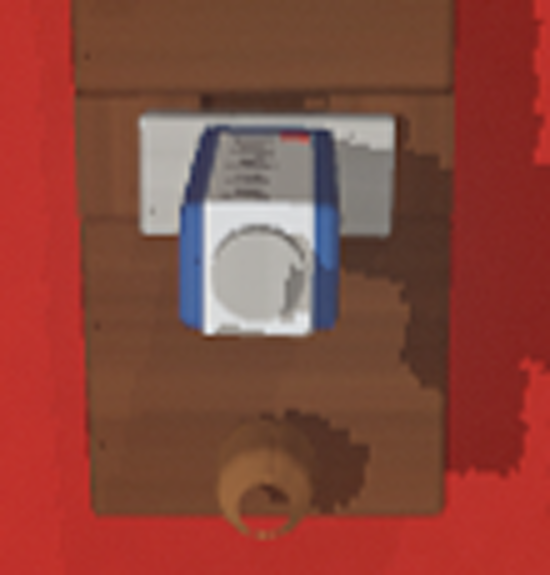

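```bash
python3 - <<'E'
from h import *
o=manip.get_obs();c=cam('wrist',o)
L=lambda p:(195+p[0]/5-.4,145+p[1]/5-.4)
F=np.array([onz(c,L(p),.047)[:2] for p in [(139,114),(393,116),(390,237),(141,235)]]);print('foot',F.round(4).tolist(),F.mean(0))
T=np.array([onz(c,L(p),.105)[:2] for p in [(182,203),(340,205),(338,328),(181,328)]]);print('top',T.round(4).tolist(),T.mean(0))
print('collar',onz(c,L((262,272)),.109)[:2])
E
```

```text
foot [[0.5606, 0.1312], [0.5681, 0.086], [0.5457, 0.0824], [0.5382, 0.1276]] [0.55315301 0.1068143 ]
top [[0.5609, 0.1195], [0.5646, 0.0964], [0.5457, 0.0933], [0.5416, 0.1167]] [0.55318518 0.10645514]
collar [0.55360217 0.10616647]
```

Call:
servo_tool(
  increments=[
    [[-0.006,-0.004,0.03],0,0],
    [[-0.006,-0.004,0.065],0,0],
    [[-0.006,-0.004,0.099],0,0],
    [[-0.006,-0.004,0.099],0,0],
    [[-0.006,-0.004,0.099],0,60],
  ],
  grip_force=15,
)

```text
clock: 2.8
ee_pos: [0.5543, 0.1061, 0.064]
tcp_rot: [[0.171, -0.985, 0.002], [-0.985, -0.171, 0.0], [0.0, -0.002, -1.0]]
force: [0.8, 0.9, 0.4]
finger_gap: 0.0887
```

Call:
servo_tool(
  increments=[
    [[0,0,0],0,120],
    [[0,0,0],0,255],
    [[0,0,0],0,255],
    [[0,0,0],0,255],
    [[0,0,0],0,255],
  ],
  grip_force=35,
)

```text
clock: 3.3
ee_pos: [0.5537, 0.107, 0.0621]
tcp_rot: [[0.172, -0.985, 0.0], [-0.985, -0.172, 0.0], [-0.0, -0.0, -1.0]]
force: [-0.3, 1.1, 0.1]
finger_gap: 0.0496
```

```bash
python3 - <<'E'
from h import *
to([.552,.1045,.061],-80)
im=manip.read_camera('wrist');save('w4',im)
E
```

```text
t 3.3 pos [0.5537 0.107  0.0621] yaw -80.09 | tool shift [0.0021 0.0021 0.0011] turn -0.0016 F [-0.3  1.1  0.1] gap 0.0496
```

View pics/w4.png

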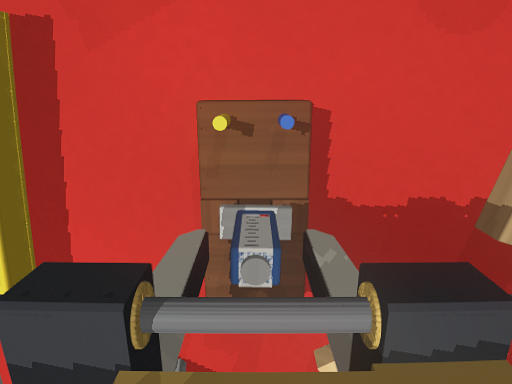

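The gauge is centred between the fingers at column 255, so I'll finish closing.

Call:
servo_tool(
  increments=[
    [[0,0,0],0,255],
    [[0,0,0],0,255],
    [[0,0,0],0,255],
    [[0,0,0],0,255],
    [[0,0,0],0,255],
  ],
  grip_force=35,
)

```text
clock: 3.85
ee_pos: [0.5536, 0.1069, 0.0617]
tcp_rot: [[0.172, -0.985, -0.0], [-0.985, -0.172, 0.0], [-0.0, 0.0, -1.0]]
force: [-0.4, 0.0, -0.9]
finger_gap: 0.0235
```

```bash
python3 - <<'E'
from h import *
to([.552,.1045,.061],-80);print(manip.get_obs()['torque'])
im=manip.read_camera('wrist');save('w5',cv2.resize(im[90:310,150:360],None,fx=2.7,fy=2.7,interpolation=cv2.INTER_CUBIC))
np.save('pics/w5.npy',im)
E
```

```text
t 3.85 pos [0.5536 0.1069 0.0617] yaw -80.1 | tool shift [0.0021 0.002  0.0007] turn -0.0017 F [-0.4  0.  -0.9] gap 0.0235
[0.00040339 0.03726815 0.07355785]
```

View pics/w5.png

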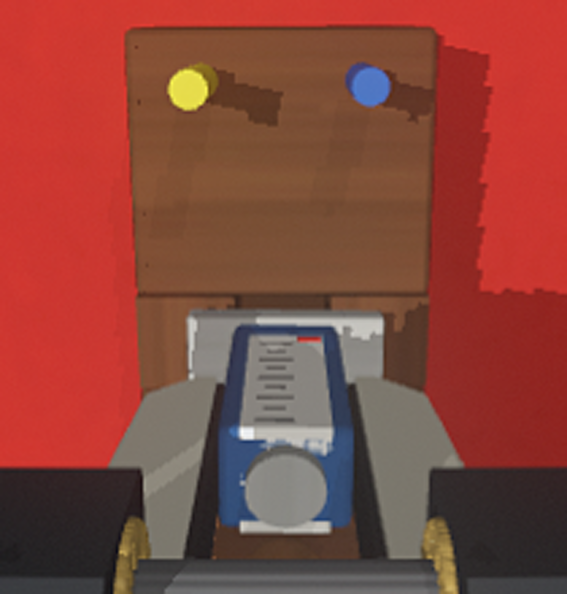

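The gauge is gripped, with the red pointer at the bottom mark. I'll lift it straight up and carry it towards the stand.

Call:
servo_tool(
  increments=[
    [[0,0,-0.03],0,255],
    [[0,0,-0.06],0,255],
    [[0,0,-0.09],0,255],
    [[0.035,-0.001,-0.09],0.1,255],
    [[0.075,-0.002,-0.09],0.2,255],
  ],
  grip_force=35,
)

```text
clock: 4.4
ee_pos: [0.5689, 0.0333, 0.1529]
tcp_rot: [[-0.029, -1.0, 0.002], [-1.0, 0.029, 0.0], [-0.0, -0.002, -1.0]]
force: [0.8, 0.4, -2.0]
finger_gap: 0.0235
```

```bash
python3 - <<'E'
from h import *
to([.598,-.108,.135],-96.8)
E
```

```text
t 4.4 pos [0.5689 0.0333 0.1529] yaw -91.65 | tool shift [ 0.1404 -0.0331  0.018 ] turn 0.0899 F [ 0.8  0.4 -2. ] gap 0.0235
```

Call:
servo_tool(
  increments=[
    [[0.045,-0.01,0],0.09,255],
    [[0.09,-0.02,0.005],0.09,255],
    [[0.135,-0.033,0.01],0.09,255],
    [[0.14,-0.033,0.018],0.09,255],
    [[0.14,-0.033,0.018],0.09,255],
  ],
)

```text
clock: 4.9
ee_pos: [0.5971, -0.1085, 0.1322]
tcp_rot: [[-0.119, -0.993, -0.002], [-0.993, 0.119, 0.001], [-0.0, 0.002, -1.0]]
force: [-0.9, -0.1, -1.7]
finger_gap: 0.0239
```

```bash
python3 - <<'E'
from h import *
import pickle
to([.598,-.108,.135],-96.8)
o=manip.get_obs()
im=manip.read_camera('wrist');save('w6',im);np.save('pics/w6.npy',im);pickle.dump(o,open('pics/w6.pkl','wb'))
save('w6z',cv2.resize(im[60:280,160:350],None,fx=2.7,fy=2.7,interpolation=cv2.INTER_CUBIC))
E
```

```text
t 4.9 pos [ 0.5971 -0.1085  0.1322] yaw -96.84 | tool shift [-0.0006 -0.0009 -0.0028] turn -0.0006 F [-0.9 -0.1 -1.7] gap 0.0239
```

View pics/w6z.png

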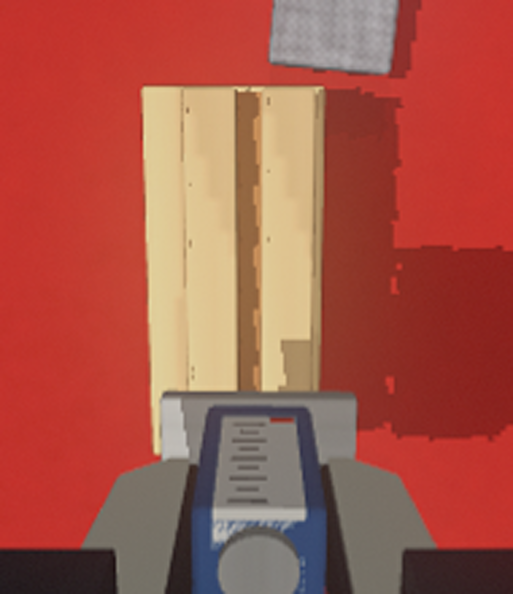

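The slot runs from about (249,90) to (250,390) in the zoomed view, parallel to the tool's y axis. I'll measure its edges in tool coordinates.

```bash
python3 - <<'E'
from h import *
import pickle
o=pickle.load(open('pics/w6.pkl','rb'));c=cam('wrist',o);R=np.array(o['tcp_rot'])
im=np.load('pics/w6.npy').astype(int)
for v in range(97,206,12):
    row=im[v-1:v+2,205:285].mean(0);b=row[:,2]
    print(v,b[30:60].astype(int).tolist())
L=lambda p:(160+p[0]/2.7-.3,60+p[1]/2.7-.3)
for z in (.0525,.055,.0575):
  for n,P in [('slotL',[(236,92),(238,388)]),('slotR',[(262,92),(261,388)]),('railL',[(183,90),(188,380)]),('railR',[(325,92),(320,388)])]:
    print(z,n,[(R.T@(onz(c,L(p),z)-o['ee_pos']))[:2].round(4).tolist() for p in P])
print('plinthL',[(R.T@(onz(c,L(p),.03)-o['ee_pos']))[:2].round(4).tolist() for p in [(142,88),(154,440)]])
E
```

```text
97 [133, 134, 135, 135, 135, 137, 137, 137, 137, 137, 136, 126, 63, 63, 64, 64, 65, 64, 64, 63, 65, 96, 131, 133, 95, 135, 134, 134, 134, 133]
109 [134, 134, 133, 134, 136, 136, 137, 137, 137, 137, 136, 128, 70, 62, 64, 63, 64, 63, 67, 90, 86, 96, 140, 147, 145, 142, 139, 136, 134, 133]
121 [141, 139, 136, 134, 134, 134, 136, 137, 137, 136, 135, 130, 74, 59, 63, 64, 65, 64, 64, 64, 72, 95, 143, 148, 144, 146, 145, 144, 143, 141]
133 [144, 143, 141, 138, 137, 138, 136, 136, 136, 134, 135, 131, 79, 63, 64, 65, 64, 64, 69, 90, 87, 97, 142, 150, 147, 147, 145, 145, 145, 143]
145 [146, 145, 145, 145, 144, 143, 141, 140, 140, 137, 137, 135, 85, 61, 65, 66, 65, 65, 66, 63, 66, 98, 143, 149, 148, 147, 146, 146, 144, 144]
157 [147, 146, 146, 144, 145, 145, 147, 146, 148, 146, 146, 146, 102, 61, 65, 66, 67, 65, 69, 88, 88, 98, 145, 151, 150, 147, 147, 146, 146, 144]
169 [147, 146, 145, 144, 144, 145, 145, 146, 148, 145, 146, 146, 109, 60, 63, 65, 65, 65, 64, 63, 65, 99, 148, 150, 149, 148, 147, 146, 146, 146]
181 [147, 146, 145, 145, 145, 145, 145, 146, 147, 146, 146, 147, 111, 58, 64, 64, 65,
[... 312 characters left out ...]
107, 108, 107, 106, 107, 105, 90, 90]
0.0525 slotL [[-0.0067, -0.0787], [-0.0066, 0.008]]
0.0525 slotR [[0.0006, -0.0787], [0.0004, 0.008]]
0.0525 railL [[-0.0215, -0.0793], [-0.0218, 0.0055]]
0.0525 railR [[0.0182, -0.0787], [0.0183, 0.008]]
0.055 slotL [[-0.0066, -0.0787], [-0.0065, 0.0072]]
0.055 slotR [[0.0006, -0.0787], [0.0004, 0.0072]]
0.055 railL [[-0.0213, -0.0792], [-0.0216, 0.0047]]
0.055 railR [[0.018, -0.0787], [0.0182, 0.0072]]
0.0575 slotL [[-0.0066, -0.0787], [-0.0065, 0.0064]]
0.0575 slotR [[0.0005, -0.0787], [0.0004, 0.0064]]
0.0575 railL [[-0.0211, -0.0792], [-0.0214, 0.0039]]
0.0575 railR [[0.0178, -0.0787], [0.018, 0.0064]]
plinthL [[-0.0357, -0.0801], [-0.0354, 0.0334]]
```

```bash
python3 - <<'E'
from h import *
import pickle
o=pickle.load(open('pics/w6.pkl','rb'));c=cam('wrist',o);R=np.array(o['tcp_rot'])
L=lambda p:(160+p[0]/2.7-.3,60+p[1]/2.7-.3)
z=o['ee_pos'][2]-.0217
for n,P,zz in [('foot',[(162,393),(354,393),(356,450)],z+.007),('barreltop',[(192,515),(327,515)],z+.065),('collar',[(259,565)],z+.069),('foot bottom?',[(162,400),(355,400)],z+.0)]:
    print(n,[(R.T@(onz(c,L(p),zz)-o['ee_pos']))[:2].round(4).tolist() for p in P])
print(manip.get_obs()['ee_pos'])
E
```

```text
foot [[-0.0227, -0.0112], [0.0216, -0.0112], [0.0225, 0.0029]]
barreltop [[-0.0119, -0.0078], [0.0113, -0.0078]]
collar [[-0.0004, -0.0004]]
foot bottom? [[-0.0235, -0.0072], [0.0227, -0.0072]]
[ 0.59723923 -0.10732248  0.13301102]
```

```bash
cat > slot.py <<'E'
from h import *
o=manip.get_obs();c=cam('wrist',o);R=np.array(o['tcp_rot'])
im=manip.read_camera('wrist');b=cv2.GaussianBlur(im,(1,5),0)[:,:,2].astype(float)
res=[]
for v in range(97,200,6):
    r=b[v]; dark=[u for u in range(225,285) if r[u]<100 and r[u-8:u+9].max()>125]
    # left edge: last bright->dark crossing at 100; right edge at 118
    best=None
    for u in range(225,275):
        if r[u]>=105 and r[u+1]<105: 
            ul=u+(r[u]-105)/(r[u]-r[u+1])
            for w in range(u+2,u+16):
                if r[w]<120 and r[w+1]>=120 and w-u>6:
                    ur=w+(120-r[w])/(r[w+1]-r[w]);best=(ul,ur);break
        if best:break
    if best:
        p=[(R.T@(onz(c,(q,v),.055)-o['ee_pos']))[:2] for q in best];res.append((p[0][0],p[1][0],p[0][1]))
res=np.array(res);print('n',len(res));print(res[::3].round(4).tolist())
m=res[:,:2].mean(1);print('width',np.median(res[:,1]-res[:,0]),'mid',np.median(m),'slope deg',np.degrees(np.polyfit(res[:,2],m,1)[0]),'mid@0',np.polyval(np.polyfit(res[:,2],m,1),0))
print(o['clock'],o['ee_pos'],'qd',np.abs(o['qd']).max(),'yaw',np.degrees(np.arctan2(R[1,0],R[0,0])),'F',o['force'])
import sys
save(sys.argv[1],cv2.resize(im[60:280,160:350],None,fx=2.7,fy=2.7,interpolation=cv2.INTER_CUBIC))
E
python3 slot.py w7
```

```text
n 18
[[-0.0059, 0.0021, -0.0764], [-0.006, 0.002, -0.0631], [-0.006, 0.0019, -0.0494], [-0.006, 0.0018, -0.0355], [-0.006, 0.0018, -0.0211], [-0.006, 0.0017, -0.0064]]
width 0.00788531007379182 mid -0.002068236489249201 slope deg -0.17484676915009653 mid@0 -0.002192430722647067
4.95 [ 0.59723923 -0.10732248  0.13301102] qd 1.554044052676185 yaw -96.76111108133843 F [-0.72549184  1.78114122 -0.63202253]
```

Call:
servo_tool(
  increments=[
    [[-0.0018,0,0.01],0,255],
    [[-0.0018,0,0.02],0,255],
    [[-0.0018,0,0.028],0,255],
    [[-0.0018,0,0.034],0,255],
    [[-0.0018,0,0.034],0,255],
  ],
)

```text
clock: 5.5
ee_pos: [0.5975, -0.1054, 0.0986]
tcp_rot: [[-0.117, -0.993, -0.002], [-0.993, 0.117, 0.0], [-0.0, 0.002, -1.0]]
force: [-0.2, 0.8, -0.6]
finger_gap: 0.0238
```

```bash
python3 slot.py w8
```

```text
n 12
[[-0.004, 0.0041, -0.0763], [-0.004, 0.0037, -0.0648], [-0.004, 0.0037, -0.0529], [-0.0041, 0.0037, -0.0407]]
width 0.00777600727298575 mid -0.0001522981723632896 slope deg -0.18033160359750858 mid@0 -0.00030029108926205657
5.5 [ 0.59745425 -0.10537107  0.09856587] qd 1.1738561037153492 yaw -96.69645618422022 F [-0.17706315  0.78435607 -0.61344051]
```

View pics/w8.png

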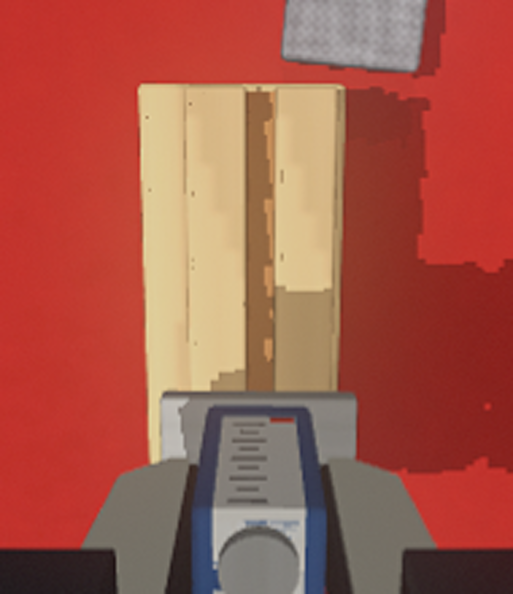

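The slot's middle is at column 260 and the foot's at 259, so they line up. I'll descend gently.

Call:
servo_tool(
  increments=[
    [[0,0,0.003],0,255],
    [[0,0,0.006],0,255],
    [[0,0,0.009],0,255],
    [[0,0,0.009],0,255],
  ],
)

```text
clock: 5.95
ee_pos: [0.5977, -0.1057, 0.0903]
tcp_rot: [[-0.117, -0.993, -0.001], [-0.993, 0.117, 0.0], [-0.0, 0.001, -1.0]]
force: [-0.5, 0.4, -1.9]
finger_gap: 0.0238
```

```bash
python3 slot.py w9
```

```text
n 12
[[-0.0043, 0.0035, -0.0763], [-0.0043, 0.0035, -0.0652], [-0.0043, 0.0035, -0.0537], [-0.0044, 0.0036, -0.042]]
width 0.007867954140533082 mid -0.000406211577179304 slope deg 0.01540534471944811 mid@0 -0.000395065737253885
5.95 [ 0.59773206 -0.10571633  0.09033026] qd 0.3590684310859544 yaw -96.72039694694921 F [-0.46700114  0.44631526 -1.85844242]
```

View pics/w9.png

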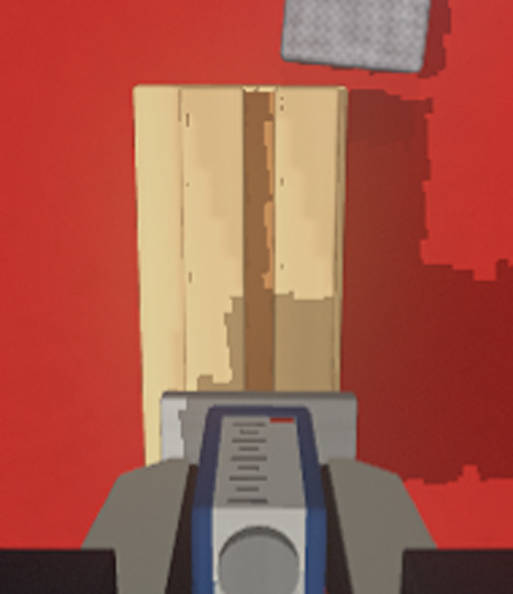

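The pointer is still at the bottom and there is no force with the tip at z≈0.049, below the rail top. The probe is therefore in the slot, and I'll go on down.

Call:
servo_tool(
  increments=[
    [[0,0,0.003],0,255],
    [[0,0,0.006],0,255],
    [[0,0,0.009],0,255],
    [[0,0,0.009],0,255],
  ],
)

```text
clock: 6.4
ee_pos: [0.5979, -0.1057, 0.0815]
tcp_rot: [[-0.117, -0.993, 0.0], [-0.993, 0.117, -0.0], [0.0, -0.0, -1.0]]
force: [0.3, -0.6, 0.1]
finger_gap: 0.024
```

```bash
python3 slot.py w10
```

```text
n 13
[[-0.0043, 0.0038, -0.0763], [-0.0043, 0.0034, -0.0656], [-0.0044, 0.0034, -0.0546], [-0.0044, 0.0034, -0.0433], [-0.0043, 0.0035, -0.0318]]
width 0.0078112916536982845 mid -0.000474110562405595 slope deg -0.1704249231540452 mid@0 -0.0006098024807661096
6.4 [ 0.59794208 -0.10573751  0.0815157 ] qd 0.4658327170138688 yaw -96.71578004875875 F [ 0.28404184 -0.576497    0.07509036]
```

View pics/w10.png

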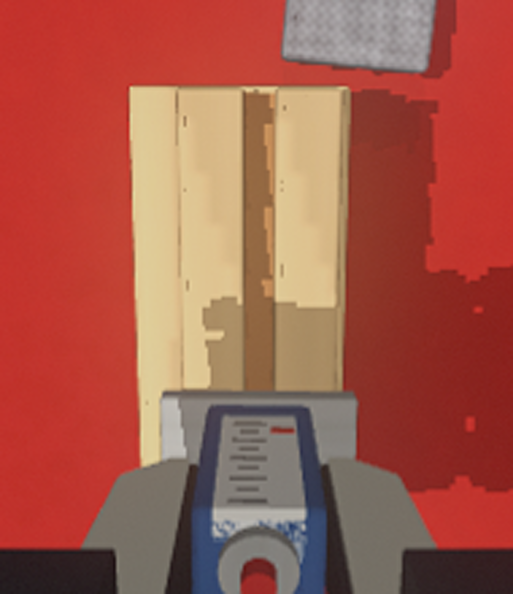

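The pointer is rising and the tail shows, so the probe is on the floor. I'll approach the foot contact in small steps.

Call:
servo_tool(
  increments=[
    [[0,0,0.001],0,255],
    [[0,0,0.002],0,255],
    [[0,0,0.002],0,255],
  ],
)

```text
clock: 6.75
ee_pos: [0.598, -0.1057, 0.0798]
tcp_rot: [[-0.117, -0.993, 0.0], [-0.993, 0.117, -0.0], [0.0, -0.0, -1.0]]
force: [1.1, 0.3, 1.3]
finger_gap: 0.0239
```

Call:
servo_tool(
  increments=[
    [[0,0,0.001],0,255],
    [[0,0,0.001],0,255],
  ],
)

```text
clock: 6.95
ee_pos: [0.5981, -0.1057, 0.0791]
tcp_rot: [[-0.117, -0.993, 0.0], [-0.993, 0.117, -0.0], [-0.0, -0.0, -1.0]]
force: [1.5, -0.3, 3.5]
finger_gap: 0.024
```

Call:
servo_tool(
  increments=[
    [[0,0,0.0005],0,255],
    [[0,0,0.0005],0,255],
  ],
)

```text
clock: 7.15
ee_pos: [0.5982, -0.1057, 0.0791]
tcp_rot: [[-0.117, -0.993, 0.001], [-0.993, 0.117, -0.0], [0.0, -0.001, -1.0]]
force: [-1.0, 0.2, 7.7]
finger_gap: 0.0237
```

```bash
python3 slot.py w11
```

```text
n 13
[[-0.0043, 0.0038, -0.0763], [-0.0043, 0.0034, -0.0657], [-0.0043, 0.0034, -0.0549], [-0.0044, 0.0034, -0.0437], [-0.0044, 0.0034, -0.0323]]
width 0.0077952165580589955 mid -0.000471939549971773 slope deg -0.31299970746282224 mid@0 -0.0007318405769965501
7.15 [ 0.59818893 -0.10573746  0.07909028] qd 0.10054292337025675 yaw -96.71554846391506 F [-0.99324457  0.17343091  7.65743832]
```

View pics/w11.png

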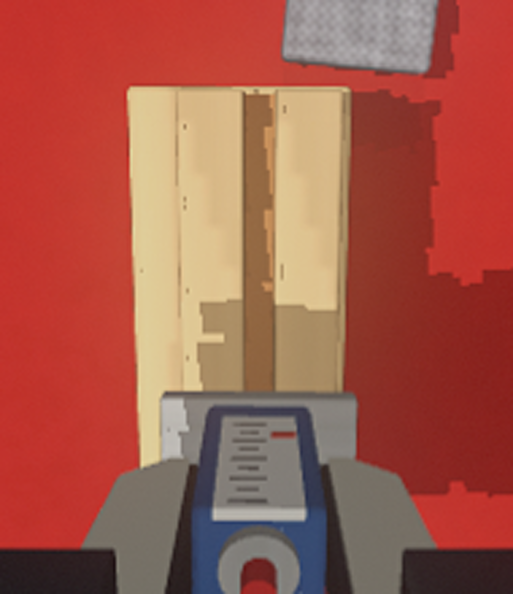

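The foot is on the wood, with force rising about 4 N per 0.5 mm. I'll add a little and hold.

Call:
servo_tool(
  increments=[
    [[0,0,0.0004],0,255],
    [[0,0,0.0004],0,255],
    [[0,0,0.0004],0,255],
    [[0,0,0.0004],0,255],
    [[0,0,0.0004],0,255],
  ],
)

```text
clock: 7.7
ee_pos: [0.5983, -0.1057, 0.0791]
tcp_rot: [[-0.117, -0.993, 0.001], [-0.993, 0.117, -0.0], [0.0, -0.001, -1.0]]
force: [-1.2, 0.4, 12.0]
finger_gap: 0.0238
```

Call:
servo_tool(
  increments=[
    [[0,0,0],0,255],
    [[0,0,0],0,255],
    [[0,0,0],0,255],
    [[0,0,0],0,255],
    [[0,0,0],0,255],
  ],
)

```text
clock: 8.2
ee_pos: [0.5983, -0.1057, 0.079]
tcp_rot: [[-0.117, -0.993, 0.001], [-0.993, 0.117, -0.0], [0.0, -0.001, -1.0]]
force: [-2.5, 0.6, 11.5]
finger_gap: 0.0239
```

```bash
python3 - <<'E'
from h import *
to([.598,-.108,.135],-96.8);o=manip.get_obs();print(o['tcp_rot'].round(4).tolist(),o['ee_pos'])
im=manip.read_camera('wrist');np.save('pics/w12.npy',im)
import pickle;pickle.dump(o,open('pics/w12.pkl','wb'))
save('w12',cv2.resize(im[200:300,215:295],None,fx=7,fy=6,interpolation=cv2.INTER_CUBIC))
E
```

```text
t 8.2 pos [ 0.5983 -0.1057  0.079 ] yaw -96.71 | tool shift [ 0.0023 -0.0001 -0.056 ] turn 0.0015 F [-2.5  0.6 11.5] gap 0.0239
[[-0.1169, -0.9931, 0.0011], [-0.9931, 0.1169, -0.0002], [0.0001, -0.0012, -1.0]] [ 0.59825453 -0.10573802  0.07904782]
```

View pics/w12.png

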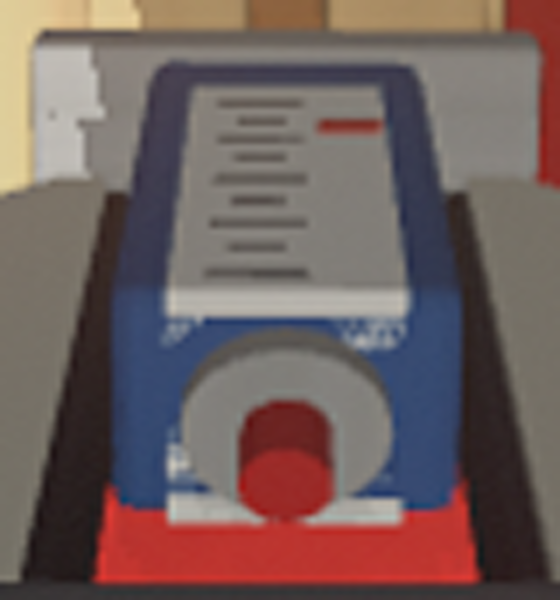

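```bash
python3 - <<'E'
from h import *
import pickle
def scan(f):
    im=np.load(f'pics/{f}.npy').astype(int);o=pickle.load(open(f'pics/{f}.pkl','rb'))
    p=manip.camera_params('wrist');M=np.array(p['hand_eye']);c=(np.array(p['K']),np.array(p['D'],float),M)
    reg=im[200:265,240:280];red=(reg[:,:,0]-reg[:,:,1]>60)&(reg[:,:,0]-reg[:,:,2]>40)
    vs,us=np.nonzero(red);w=(reg[:,:,0]-reg[:,:,1])[vs,us]
    uv=(240+np.average(us,weights=w),200+np.average(vs,weights=w))
    def hit(uv):
        O,d=ray(c,uv);t=(-.0102-O[1])/d[1];return O+d*t   # tool coords
    q=hit(uv);print(f,len(vs),'ptr px',np.round(uv,2),'tool',q.round(4),'height above foot',round(-q[2]-(-.0217)*-1+0.0434,4) )
    # dark marks profile
    col=im[205:262,247:257].mean((1,2))
    return uv,q,hit,col
for f in ('w6','w12'):
    uv,q,hit,col=scan(f)
    print(np.round(col).astype(int).tolist())
    mins=[205+i for i in range(1,len(col)-1) if col[i]<col[i-1] and col[i]<=col[i+1]]
    print([(m,round(-hit((252,m))[2]*1000+21.7,1)) for m in mins],'ptr h',round(-q[2]*1000+21.7,2))
E
```

```text
w6 16 ptr px [270.88 208.68] tool [ 0.009  -0.0102  0.0109] height above foot 0.0108
[97, 97, 110, 131, 126, 91, 72, 72, 82, 113, 131, 115, 101, 130, 118, 110, 131, 111, 93, 131, 115, 102, 130, 121, 95, 103, 130, 113, 100, 129, 129, 106, 90, 129, 128, 110, 99, 128, 128, 111, 83, 110, 132, 158, 177, 176, 177, 158, 125, 126, 111, 98, 86, 97, 114, 123, 126]
[(211, np.float64(15.2)), (217, np.float64(25.9)), (220, np.float64(30.8)), (223, np.float64(35.6)), (226, np.float64(40.1)), (229, np.float64(44.3)), (233, np.float64(49.8)), (237, np.float64(54.9)), (241, np.float64(59.7)), (245, np.float64(64.3)), (250, np.float64(69.7)), (253, np.float64(72.8)), (257, np.float64(76.7))] ptr h 10.78
w12 16 ptr px [264.47 220.51] tool [ 0.0046 -0.0102 -0.01  ] height above foot 0.0317
[97, 96, 106, 128, 128, 104, 69, 70, 73, 104, 131, 110, 92, 130, 115, 102, 130, 110, 94, 130, 114, 100, 129, 120, 94, 102, 129, 113, 90, 117, 128, 106, 91, 128, 127, 108, 97, 127, 127, 110, 80, 107, 131, 158, 177, 176, 178, 152, 75, 82, 85, 87, 86, 97, 113, 122, 125]
[(206, np.float64(5.4)), (211, np.float64(15.2)), (217, np.float64(25.9)), (220, np.float64(30.8)), (223, np.float64(35.6)), (226, np.float64(40.1)), (229, np.float64(44.3)), (233, np.float64(49.8)), (237, np.float64(54.9)), (241, np.float64(59.7)), (245, np.float64(64.3)), (250, np.float64(69.7)), (253, np.float64(72.8)), (257, np.float64(76.7))] ptr h 31.67
```

Call:
servo_tool(
  increments=[
    [[0,0,0],0,255],
    [[0,0,0],0,255],
    [[0,0,0],0,255],
    [[0,0,0],0,255],
    [[0,0,0],0,255],
  ],
)

```text
clock: 8.75
ee_pos: [0.5983, -0.1057, 0.0791]
tcp_rot: [[-0.117, -0.993, 0.001], [-0.993, 0.117, -0.0], [0.0, -0.001, -1.0]]
force: [-2.0, 0.6, 11.6]
finger_gap: 0.0239
```

Held at about 12 N. Now I'll read the pointer's rise to sub-pixel accuracy.

```bash
python3 - <<'E'
from h import *
import pickle
p=manip.camera_params('wrist');M=np.array(p['hand_eye']);c=(np.array(p['K']),np.array(p['D'],float),M)
def hit(uv,y=-.0102):
    O,d=ray(c,uv);t=(y-O[1])/d[1];return -(O+d*t)[2]*1000+21.7
ims=[('w5',np.load('pics/w5.npy').astype(int)),('w6',np.load('pics/w6.npy').astype(int)),('w12',np.load('pics/w12.npy').astype(int)),('now',manip.read_camera('wrist').astype(int))]
np.save('pics/now.npy',ims[-1][1])
for n,im in ims:
    r=im[208:232,258:276,0]-im[208:232,258:276,1]
    prof=np.clip(r-15,0,None).sum(1);v=np.arange(208,232);k=prof.argmax();s=slice(max(0,k-2),k+3)
    cv_=np.average(v[s],weights=prof[s]);print(n,prof.tolist(),'row',cv_.round(2),'h',hit((266,cv_)).round(2))
    # marks subpixel
    col=200-im[208:250,246:257].mean((1,2));v=np.arange(208,250)
    mk=[]
    for i in range(1,len(col)-1):
        if col[i]>col[i-1] and col[i]>=col[i+1] and v[i]>214:
            a,b,d=col[i-1:i+2];s=v[i]+.5*(a-d)/(a-2*b+d);mk.append((round(s,2),round(hit((252,s)),1)))
    print(mk)
E
```

```text
w5 [0, 0, 0, 0, 0, 0, 74, 965, 630, 0, 0, 0, 0, 0, 0, 0, 0, 0, 0, 0, 0, 0, 0, 0] row 215.33 h 23.04
[(np.float64(216.9), np.float64(25.7)), (np.float64(219.89), np.float64(30.7)), (np.float64(222.82), np.float64(35.3)), (np.float64(225.81), np.float64(39.8)), (np.float64(229.26), np.float64(44.7)), (np.float64(232.85), np.float64(49.6)), (np.float64(236.79), np.float64(54.6)), (np.float64(240.77), np.float64(59.5)), (np.float64(245.01), np.float64(64.3))]
w6 [0, 0, 0, 0, 0, 0, 82, 590, 320, 0, 0, 0, 0, 0, 0, 0, 0, 0, 0, 0, 0, 0, 0, 0] row 215.24 h 22.88
[(np.float64(216.83), np.float64(25.6)), (np.float64(219.77), np.float64(30.5)), (np.float64(222.82), np.float64(35.3)), (np.float64(225.82), np.float64(39.8)), (np.float64(229.27), np.float64(44.7)), (np.float64(232.8), np.float64(49.5)), (np.float64(236.79), np.float64(54.6)), (np.float64(240.77), np.float64(59.5)), (np.float64(245.01), np.float64(64.3))]
w12 [0, 0, 0, 0, 0, 0, 0, 0, 0, 0, 0, 0, 447, 480, 161, 0, 0, 0, 0, 0, 0, 0, 0, 0] row 220.74 h 32.02
[(np.float64(216.82), np.float64(25.6)), (np.float64(219.82), np.float64(30.6)), (np.float64(222.81), np.float64(35.3)), (np.float64(225.82), np.float64(39.8)), (np.float64(229.27), np.float64(44.7)), (np.float64(232.96), np.float64(49.7)), (np.float64(236.79), np.float64(54.6)), (np.float64(240.78), np.float64(59.5)), (np.float64(245.02), np.float64(64.3))]
now [0, 0, 0, 0, 0, 0, 0, 0, 0, 0, 0, 0, 445, 478, 161, 0, 0, 0, 0, 0, 0, 0, 0, 0] row 220.74 h 32.03
[(np.float64(216.82), np.float64(25.6)), (np.float64(219.82), np.float64(30.6)), (np.float64(222.82), np.float64(35.3)), (np.float64(225.82), np.float64(39.8)), (np.float64(229.28), np.float64(44.7)), (np.float64(232.96), np.float64(49.7)), (np.float64(236.79), np.float64(54.6)), (np.float64(240.77), np.float64(59.5)), (np.float64(245.02), np.float64(64.4))]
```

The pointer is about 2.7 mm under the first mark when free and about 6.5 mm above it when pressed. That is a rise of about 9.2 mm, so the depth is about 10.8 mm. The TCP heights agree roughly: the tip touched at z≈0.088 and the foot at 0.079, a difference of about 9 mm. That is under 12 mm, so the stand goes in the cardboard tray. First I'll return the gauge to its block.

Call:
servo_tool(
  increments=[
    [[0,0,-0.005],0,255],
    [[0,0,-0.02],0,255],
    [[0,0,-0.045],0,255],
    [[0,0,-0.07],0,255],
    [[-0.03,0.003,-0.075],0,255],
  ],
)

```text
clock: 9.3
ee_pos: [0.5992, -0.0774, 0.1567]
tcp_rot: [[-0.119, -0.993, 0.003], [-0.993, 0.119, -0.001], [0.001, -0.003, -1.0]]
force: [1.4, 1.0, -1.8]
finger_gap: 0.0237
```

```bash
python3 - <<'E'
from h import *
to([.5536,.1069,.155],-80.1)
E
```

```text
t 9.3 pos [ 0.5992 -0.0774  0.1567] yaw -96.86 | tool shift [-0.1775  0.0673  0.0014] turn -0.2926 F [ 1.4  1.  -1.8] gap 0.0237
```

Call:
servo_tool(
  increments=[
    [[-0.044,0.017,0],-0.1,255],
    [[-0.088,0.034,0],-0.2,255],
    [[-0.133,0.05,0],-0.292,255],
    [[-0.176,0.067,0],-0.292,255],
    [[-0.176,0.067,0.002],-0.292,255],
  ],
)

```text
clock: 9.8
ee_pos: [0.5512, 0.1113, 0.152]
tcp_rot: [[0.178, -0.984, 0.0], [-0.984, -0.178, 0.001], [-0.001, -0.0, -1.0]]
force: [0.1, 0.1, -1.2]
finger_gap: 0.0238
```

```bash
python3 - <<'E'
from h import *
manip.read_camera('wrist')
to([.5536,.1069,.0617],-80.1)
E
```

```text
t 9.85 pos [0.5517 0.1093 0.1514] yaw -79.79 | tool shift [ 0.0027 -0.0015  0.0897] turn 0.0054 F [ 0.4  0.  -2.1] gap 0.0239
```

Call:
servo_tool(
  increments=[
    [[0.0015,-0.0015,0.03],0.004,255],
    [[0.0015,-0.0015,0.045],0.004,255],
    [[0.0015,-0.0015,0.045],0.004,255],
  ],
)

```text
clock: 10.15
ee_pos: [0.5532, 0.105, 0.1036]
tcp_rot: [[0.169, -0.986, -0.004], [-0.986, -0.169, -0.001], [-0.0, 0.004, -1.0]]
force: [0.1, -0.2, -0.1]
finger_gap: 0.0233
```

```bash
python3 - <<'E'
from h import *
to([.5536,.1069,.0617],-80.1)
im=manip.read_camera('wrist');save('w13',cv2.resize(im[90:310,150:360],None,fx=2.7,fy=2.7,interpolation=cv2.INTER_CUBIC))
to([.5536,.1069,.0617],-80.1)
E
```

```text
t 10.15 pos [0.5532 0.105  0.1036] yaw -80.27 | tool shift [-0.0018 -0.0009  0.0419] turn -0.0029 F [ 0.1 -0.2 -0.1] gap 0.0233
t 10.2 pos [0.5538 0.1051 0.1053] yaw -80.26 | tool shift [-0.0018 -0.0002  0.0436] turn -0.0029 F [ 0.   0.2 -1.3] gap 0.0238
```

View pics/w13.png

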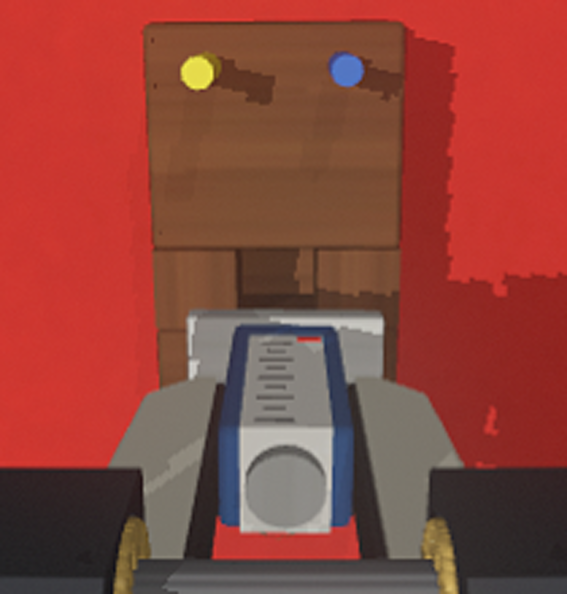

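The pit is at columns 240–315 and the foot's centre at 286, so a shift of about -2 mm in tool x is needed, as calculated. I'll lower it.

Call:
servo_tool(
  increments=[
    [[-0.002,0,0.01],-0.003,255],
    [[-0.002,0,0.022],-0.003,255],
    [[-0.002,0,0.034],-0.003,255],
    [[-0.002,0,0.041],-0.003,255],
    [[-0.002,0,0.041],-0.003,255],
  ],
)

```text
clock: 10.7
ee_pos: [0.5533, 0.1077, 0.0635]
tcp_rot: [[0.173, -0.985, -0.002], [-0.985, -0.173, -0.0], [-0.0, 0.002, -1.0]]
force: [-0.0, -0.4, -1.3]
finger_gap: 0.0237
```

```bash
python3 - <<'E'
from h import *
im=manip.read_camera('wrist');save('w14',cv2.resize(im[90:310,150:360],None,fx=2.7,fy=2.7,interpolation=cv2.INTER_CUBIC))
to([.5536,.1069,.0617],-80.1)
E
```

```text
t 10.75 pos [0.5537 0.1078 0.0644] yaw -80.04 | tool shift [0.0009 0.0002 0.0027] turn 0.001 F [ 0.  -0.2 -1. ] gap 0.0238
```

View pics/w14.png

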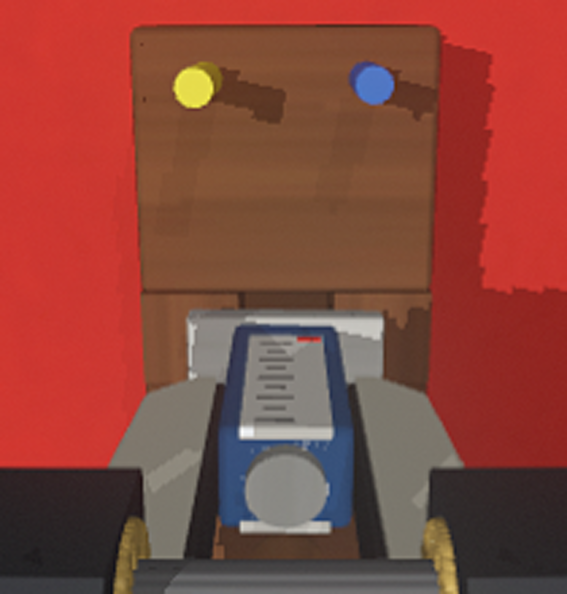

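Call:
servo_tool(
  increments=[
    [[0.0008,0,0.001],0,255],
    [[0.0008,0,0.002],0,255],
    [[0.0008,0,0.0026],0,255],
    [[0.0008,0,0.0026],0,255],
  ],
)

```text
clock: 11.15
ee_pos: [0.5541, 0.1071, 0.0625]
tcp_rot: [[0.173, -0.985, 0.0], [-0.985, -0.173, 0.0], [-0.0, -0.0, -1.0]]
force: [0.1, -0.5, -1.2]
finger_gap: 0.0238
```

Call:
servo_tool(
  increments=[
    [[0,0,0.0004],0,255],
    [[0,0,0.0004],0,255],
  ],
)

```text
clock: 11.35
ee_pos: [0.554, 0.107, 0.0619]
tcp_rot: [[0.173, -0.985, 0.0], [-0.985, -0.173, -0.0], [0.0, -0.0, -1.0]]
force: [-0.1, -0.0, -0.9]
finger_gap: 0.0236
```

Call:
servo_tool(
  increments=[
    [[0,0,0.0004],0,255],
    [[0,0,0.0004],0,255],
    [[0,0,0.0004],0,255],
  ],
)

```text
clock: 11.65
ee_pos: [0.5541, 0.1071, 0.0617]
tcp_rot: [[0.173, -0.985, 0.0], [-0.985, -0.173, 0.0], [-0.0, -0.0, -1.0]]
force: [-0.4, -0.2, 1.5]
finger_gap: 0.0236
```

Call:
servo_tool(
  increments=[
    [[0,0,0.0003],0,255],
    [[0,0,0.0003],0,255],
    [[0,0,0.0003],0,255],
  ],
)

```text
clock: 11.95
ee_pos: [0.5542, 0.1071, 0.0617]
tcp_rot: [[0.173, -0.985, 0.001], [-0.985, -0.173, 0.0], [-0.0, -0.001, -1.0]]
force: [-2.8, 0.6, 4.8]
finger_gap: 0.0237
```

The foot is resting on the block. I'll ease off and release.

Call:
servo_tool(
  increments=[
    [[0,0,-0.0003],0,255],
    [[0,0,-0.0003],0,150],
    [[0,0,-0.0003],0,0],
    [[0,0,-0.0003],0,0],
    [[0,0,-0.0003],0,0],
  ],
)

```text
clock: 12.45
ee_pos: [0.554, 0.107, 0.0614]
tcp_rot: [[0.173, -0.985, -0.0], [-0.985, -0.173, -0.0], [0.0, 0.0, -1.0]]
force: [0.3, -0.7, 0.7]
finger_gap: 0.0512
```

Call:
servo_tool(
  increments=[
    [[0,0,0],0,0],
    [[0,0,0],0,0],
    [[0,0,0],0,0],
    [[0,0,0],0,0],
    [[0,0,0],0,0],
  ],
)

```text
clock: 12.95
ee_pos: [0.5541, 0.1071, 0.0615]
tcp_rot: [[0.173, -0.985, 0.0], [-0.985, -0.173, 0.0], [-0.0, -0.0, -1.0]]
force: [-0.0, -1.4, 0.1]
finger_gap: 0.0901
```

Call:
servo_tool(
  increments=[
    [[0,0,-0.03],0,0],
    [[0,0,-0.06],0,0],
    [[0,0,-0.1],0,0],
    [[0,0,-0.1],0,0],
  ],
)

```text
clock: 13.35
ee_pos: [0.5559, 0.1073, 0.1672]
tcp_rot: [[0.173, -0.985, 0.007], [-0.985, -0.173, 0.001], [0.0, -0.007, -1.0]]
force: [-0.1, -0.3, 0.6]
finger_gap: 0.0929
```

```bash
python3 - <<'E'
from h import *
o=manip.get_obs();c=cam('wrist',o)
im=manip.read_camera('wrist');save('w15',im)
save('w15z',cv2.resize(im[145:260,195:305],None,fx=5,fy=5,interpolation=cv2.INTER_CUBIC))
to([.62,-.10,.16],-96.7)
E
```

```text
t 13.4 pos [0.5551 0.1072 0.1643] yaw -80.04 | tool shift [ 0.2153 -0.0281  0.0044] turn 0.2907 F [ 0.5 -0.2 -0.4] gap 0.0931
```

View pics/w15z.png

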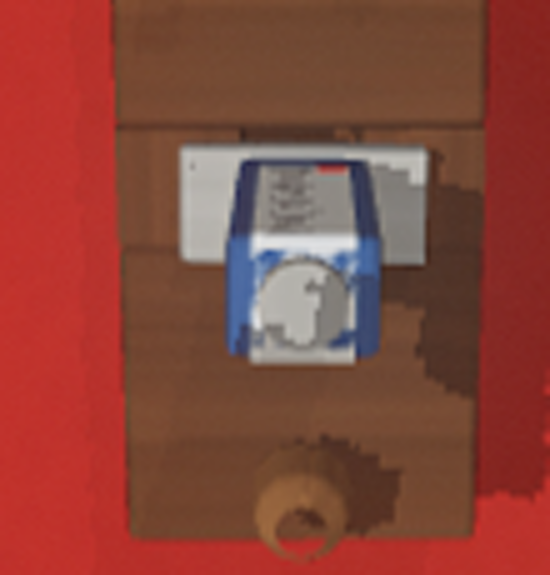

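The gauge stands upright, flat on its block with the probe free. Next I'll go to the stand.

Call:
servo_tool(
  increments=[
    [[0.045,-0.005,0],0.1,0],
    [[0.09,-0.01,0],0.2,0],
    [[0.135,-0.015,0],0.29,0],
    [[0.18,-0.02,0],0.29,0],
    [[0.217,-0.025,0],0.29,0],
  ],
)

```text
clock: 13.9
ee_pos: [0.616, -0.1046, 0.16]
tcp_rot: [[-0.117, -0.993, -0.001], [-0.993, 0.117, 0.0], [0.0, 0.001, -1.0]]
force: [0.2, -0.1, 0.2]
finger_gap: 0.0932
```

Call:
servo_tool(
  increments=[
    [[0,0,0],0,0],
    [[0,0,0],0,0],
  ],
)

```text
clock: 14.1
ee_pos: [0.6158, -0.1028, 0.16]
tcp_rot: [[-0.117, -0.993, -0.002], [-0.993, 0.117, 0.001], [-0.0, 0.002, -1.0]]
force: [0.5, 0.3, 0.3]
finger_gap: 0.0928
```

```bash
python3 - <<'E'
from h import *
import pickle
o=manip.get_obs();im=manip.read_camera('wrist');save('w16',im);np.save('pics/w16.npy',im);pickle.dump(o,open('pics/w16.pkl','wb'))
to([.617,-.103,.006],-96.8)
# tray + bottle from the initial top view
c=cam('top')
t=np.load('pics/top0.npy');save('t2',cv2.resize(t[160:270,325:465],None,fx=5,fy=5,interpolation=cv2.INTER_CUBIC))
E
```

```text
t 14.15 pos [ 0.6158 -0.102   0.1604] yaw -96.67 | tool shift [ 0.001  -0.0016  0.1544] turn 0.0022 F [ 0.9  0.1 -0.4] gap 0.0932
```

View pics/w16.png

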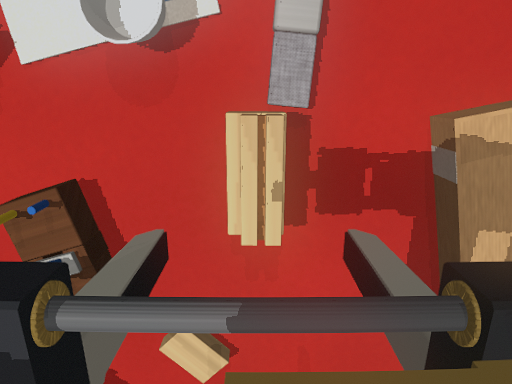

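View pics/t2.png

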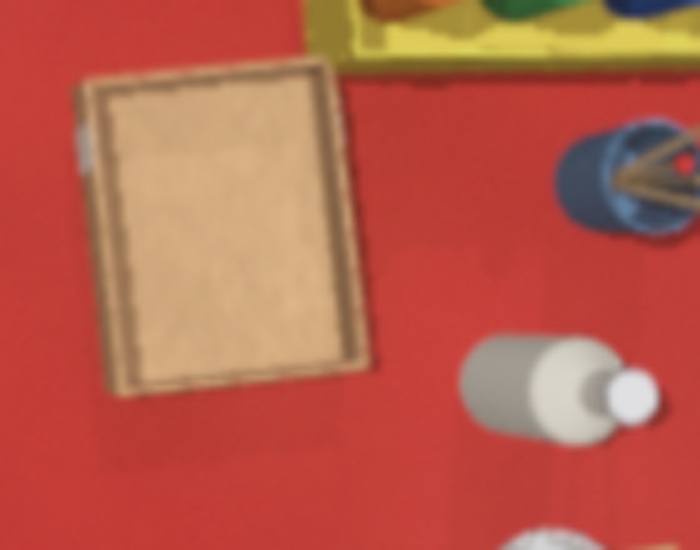

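```bash
python3 - <<'E'
from h import *
import pickle
o=pickle.load(open('pics/w16.pkl','rb'));c=cam('wrist',o);R=np.array(o['tcp_rot'])
f=lambda p,z:(R.T@(onz(c,p,z)-o['ee_pos']))[:2].round(4).tolist()
print('plinth L',f((226.5,113),.03),f((229,234),.03),'rail far end',f((262,113.5),.0573),'near',f((262,245),.0573),'slot',f((262,120),.0573),f((261,240),.0573),'plinth far',f((233,112.5),.03))
im=np.load('pics/w16.npy');save('w16z',cv2.resize(im[100:255,210:305],None,fx=3.8,fy=3.8,interpolation=cv2.INTER_CUBIC))
c=cam('top');L=lambda p:(325+p[0]/5-.4,160+p[1]/5-.4)
Q=np.array([onz(c,L(p),.045)[:2] for p in [(82,80),(325,62),(372,365),(118,395)]]);print('tray',Q.round(3).tolist(),Q.mean(0).round(4),[round(np.linalg.norm(Q[i]-Q[(i+1)%4]),3) for i in range(4)])
F=np.array([onz(c,L(p),.005)[:2] for p in [(105,97),(318,80),(348,362),(133,385)]]);print('floor',F.round(3).tolist(),F.mean(0).round(4))
for a,b in [(2,1),(3,0)]: d=Q[b]-Q[a];print('yaw',np.degrees(np.arctan2(d[1],d[0])))
print('bottle base near left edge',onz(c,L((462,385)),0.0),'cap',onz(c,L((633,397)),.2))
E
```

```text
plinth L [-0.0267, -0.0623] [-0.0268, 0.0559] rail far end [0.0051, -0.0631] near [0.0057, 0.0556] slot [0.0051, -0.0578] [0.0048, 0.0505] plinth far [-0.0207, -0.0627]
tray [[0.651, -0.282], [0.661, -0.448], [0.457, -0.474], [0.442, -0.3]] [ 0.5528 -0.3761] [np.float64(0.167), np.float64(0.206), np.float64(0.174), np.float64(0.21)]
floor [[0.643, -0.306], [0.653, -0.456], [0.458, -0.471], [0.446, -0.319]] [ 0.55   -0.3879]
yaw 7.103153498837685
yaw 5.004441347071409
bottle base near left edge [ 0.43942065 -0.5539282   0.        ] cap [ 0.43966883 -0.58493004  0.2       ]
```

View pics/w16z.png

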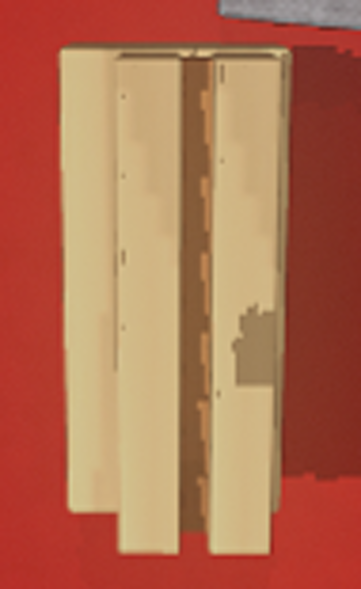

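The plinth's centre is about 2 mm along tool x and -3 mm along tool y from the TCP. The tray's rim centre is (0.553, -0.376) at yaw about 6°, and the bottle stands clear at y < -0.55. I'll descend and grip.

Call:
servo_tool(
  increments=[
    [[0.0015,-0.003,0.04],0,0],
    [[0.0015,-0.003,0.08],0,0],
    [[0.0015,-0.003,0.12],0,0],
    [[0.0015,-0.003,0.145],0,0],
    [[0.0015,-0.003,0.152],0,0],
  ],
)

```text
clock: 14.65
ee_pos: [0.6171, -0.1025, 0.0062]
tcp_rot: [[-0.114, -0.993, -0.004], [-0.993, 0.114, 0.001], [-0.001, 0.004, -1.0]]
force: [-0.8, -0.3, 0.4]
finger_gap: 0.0931
```

Call:
servo_tool(
  increments=[
    [[0,0,0],0,60],
    [[0,0,0],0,60],
    [[0,0,0],0,255],
    [[0,0,0],0,255],
    [[0,0,0],0,255],
  ],
  grip_force=30,
)

```text
clock: 15.15
ee_pos: [0.6193, -0.1043, 0.0103]
tcp_rot: [[-0.116, -0.993, 0.001], [-0.993, 0.116, -0.0], [0.0, -0.001, -1.0]]
force: [-0.7, -0.0, 0.0]
finger_gap: 0.0577
```

Call:
servo_tool(
  increments=[
    [[0,0,0],0,255],
    [[0,0,0],0,255],
    [[0,0,0],0,255],
  ],
  grip_force=40,
)

```text
clock: 15.45
ee_pos: [0.6191, -0.1045, 0.0097]
tcp_rot: [[-0.116, -0.993, 0.0], [-0.993, 0.116, -0.0], [0.0, -0.0, -1.0]]
force: [-0.4, -2.7, 1.8]
finger_gap: 0.0367
```

```bash
python3 - <<'E'
from h import *
im=manip.read_camera('wrist');save('w17',im)
to([.553,-.371,.1],-84)
E
```

```text
t 15.5 pos [ 0.619  -0.1045  0.0097] yaw -96.66 | tool shift [ 0.2724  0.0347 -0.0902] turn -0.221 F [-0.3 -2.4  2.4] gap 0.0368
```

View pics/w17.png

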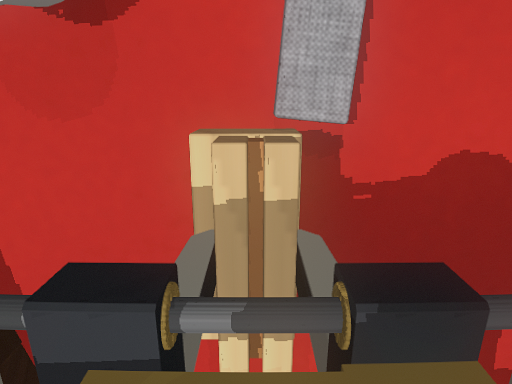

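The gap reads 36.8 mm, which is the rail's width and not the plinth's 56 mm. I'll check where the fingertips really are.

```bash
python3 - <<'E'
from h import *
p=manip.camera_params('wrist');M=np.array(p['hand_eye']);c=(np.array(p['K']),np.array(p['D'],float),M)
for z in (0,-.01,-.02,-.03,-.04):
    print(z,proj(c,[[x,y,z] for x in(-.0184,.0184,-.03) for y in(-.0075,.0075)]).round(0).tolist())
im=manip.read_camera('wrist');np.save('pics/w18.npy',im);save('w18',cv2.resize(im[110:384,170:350],None,fx=2.15,fy=2.15,interpolation=cv2.INTER_CUBIC))
s=manip.read_camera('scene');save('s18',cv2.resize(s[120:260,140:320],None,fx=4,fy=4,interpolation=cv2.INTER_CUBIC))
E
```

```text
0 [[225.0, 219.0], [225.0, 243.0], [288.0, 219.0], [287.0, 243.0], [205.0, 219.0], [206.0, 243.0]]
-0.01 [[223.0, 225.0], [224.0, 250.0], [289.0, 225.0], [289.0, 250.0], [202.0, 225.0], [204.0, 250.0]]
-0.02 [[222.0, 232.0], [222.0, 258.0], [291.0, 232.0], [290.0, 258.0], [200.0, 232.0], [201.0, 258.0]]
-0.03 [[220.0, 239.0], [221.0, 266.0], [293.0, 239.0], [292.0, 266.0], [197.0, 239.0], [198.0, 266.0]]
-0.04 [[218.0, 248.0], [219.0, 276.0], [295.0, 248.0], [294.0, 276.0], [193.0, 248.0], [195.0, 276.0]]
```

View pics/w18.png

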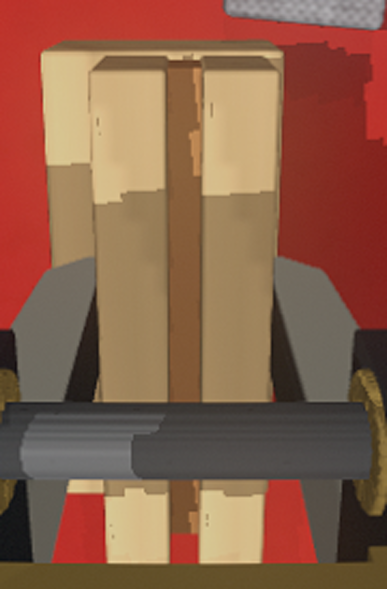

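View pics/s18.png

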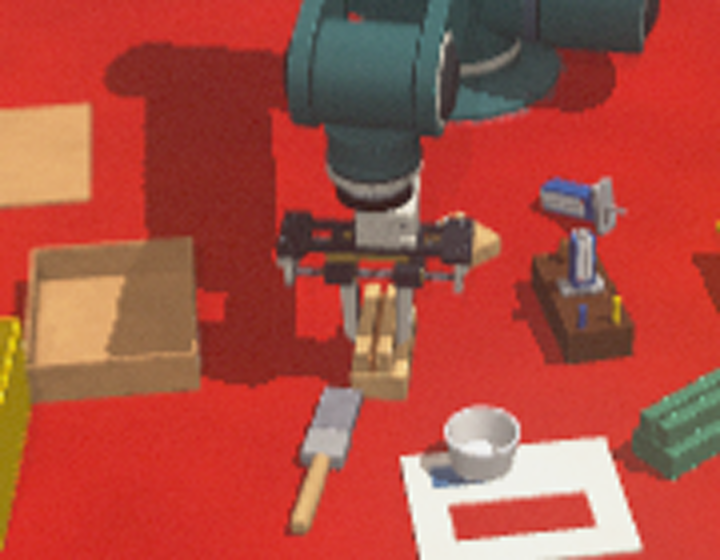

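The scene view shows both fingers round the rail. The gap matches the rail's 37 mm and the tips are resting at the plinth's top, so the visible tips sit about 20 mm above the nominal TCP. A firm, centred grip on the rigid rail will lift the stand just as well, so I'll test it with a small slow lift. I can also see that the larger look-alike gauge is lying on its side. My path was never near it.

Call:
servo_tool(
  increments=[
    [[0,0,-0.004],0,255],
    [[0,0,-0.01],0,255],
    [[0,0,-0.018],0,255],
    [[0,0,-0.02],0,255],
    [[0,0,-0.02],0,255],
  ],
  grip_force=50,
)

```text
clock: 16.1
ee_pos: [0.6193, -0.1042, 0.0302]
tcp_rot: [[-0.116, -0.993, 0.001], [-0.993, 0.116, -0.0], [0.0, -0.001, -1.0]]
force: [-0.7, 0.7, -2.3]
finger_gap: 0.0365
```

```bash
python3 - <<'E'
from h import *
im=manip.read_camera('wrist');save('w19',im)
to([.553,-.371,.1],-84)
s=manip.read_camera('scene');save('s19',cv2.resize(s[120:260,140:320],None,fx=4,fy=4,interpolation=cv2.INTER_CUBIC))
E
```

```text
t 16.15 pos [ 0.619  -0.1042  0.0297] yaw -96.65 | tool shift [ 0.2727  0.0347 -0.0703] turn -0.2209 F [ 0.1  1.3 -3. ] gap 0.037
```

View pics/w19.png

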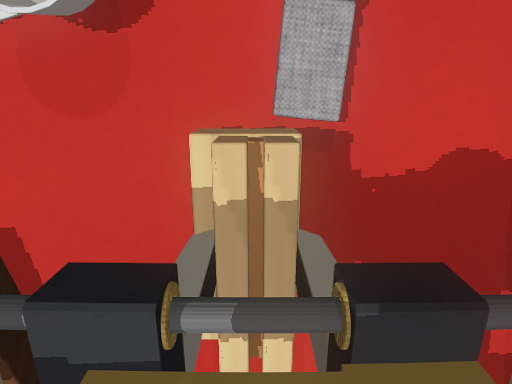

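View pics/s19.png

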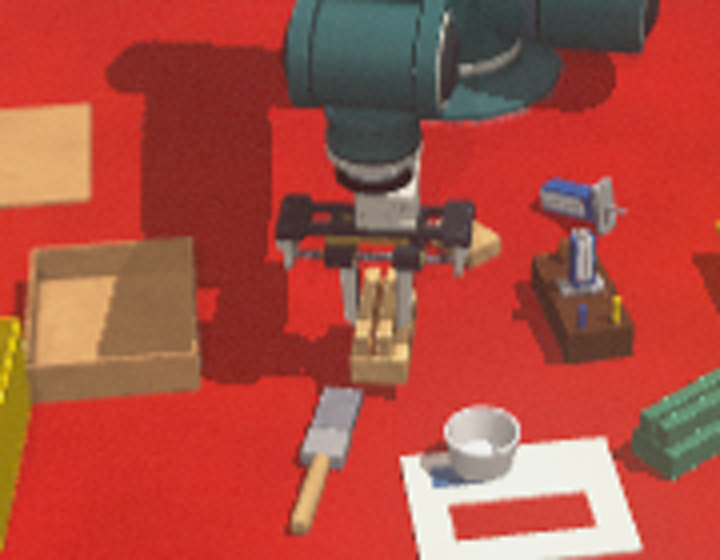

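The stand is lifted: it is unchanged in the wrist view and the force fell by about 3 N. I'll carry it over the tray.

Call:
servo_tool(
  increments=[
    [[0,0,-0.03],0,255],
    [[0.01,0,-0.06],0,255],
    [[0.05,0.005,-0.065],0,255],
    [[0.09,0.01,-0.065],-0.05,255],
    [[0.13,0.015,-0.065],-0.1,255],
  ],
)

```text
clock: 16.7
ee_pos: [0.5886, -0.2327, 0.0946]
tcp_rot: [[-0.014, -1.0, 0.0], [-1.0, 0.014, -0.0], [0.0, -0.0, -1.0]]
force: [0.6, -0.3, -1.8]
finger_gap: 0.0365
```

```bash
python3 - <<'E'
from h import *
to([.553,-.377,.095],-84)
E
```

```text
t 16.7 pos [ 0.5886 -0.2327  0.0946] yaw -90.78 | tool shift [ 0.1447  0.0336 -0.0004] turn -0.1183 F [ 0.6 -0.3 -1.8] gap 0.0365
```

Call:
servo_tool(
  increments=[
    [[0.035,0.008,0],-0.06,255],
    [[0.07,0.016,0],-0.118,255],
    [[0.11,0.025,0],-0.118,255],
    [[0.145,0.034,0],-0.118,255],
    [[0.145,0.034,0],-0.118,255],
  ],
)

```text
clock: 17.2
ee_pos: [0.5511, -0.3796, 0.0938]
tcp_rot: [[0.098, -0.995, -0.001], [-0.995, -0.098, -0.0], [0.0, 0.001, -1.0]]
force: [0.5, -0.0, -2.2]
finger_gap: 0.037
```

```bash
python3 - <<'E'
from h import *
im=manip.read_camera('wrist');save('w20',im)
to([.553,-.377,.0147],-84)
s=manip.read_camera('scene');save('s20',cv2.resize(s[120:260,60:240],None,fx=4,fy=4,interpolation=cv2.INTER_CUBIC))
E
```

```text
t 17.25 pos [ 0.5517 -0.3777  0.0938] yaw -84.32 | tool shift [-0.0005 -0.0014  0.0791] turn -0.0056 F [ 0.2  0.4 -2.8] gap 0.0371
```

View pics/w20.png

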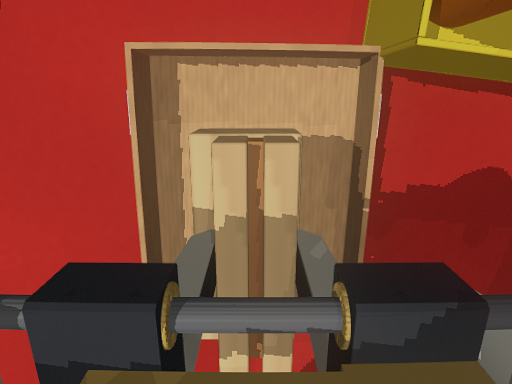

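View pics/s20.png

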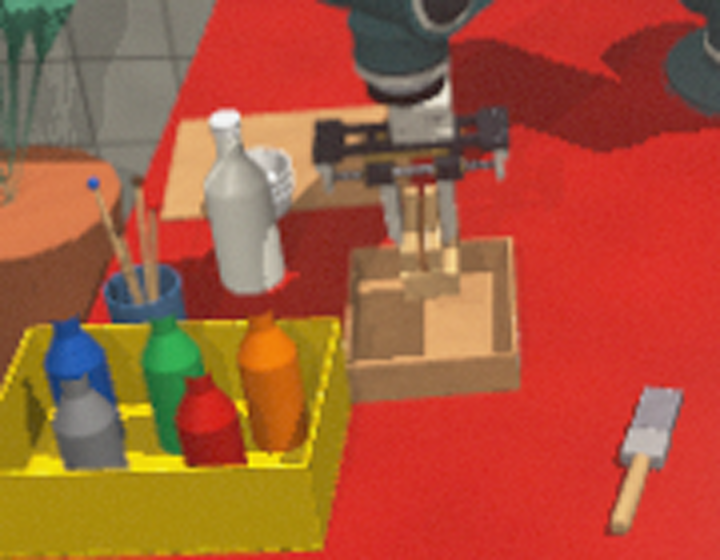

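```bash
python3 - <<'E'
from h import *
o=manip.get_obs();c=cam('wrist',o);R=np.array(o['tcp_rot'])
f=lambda p,z:(R.T@(onz(c,p,z)-o['ee_pos']))[:2].round(4).tolist()
print('far rim corners',f((127,44),.045),f((382,47),.045),'sides',f((142,265),.045),f((364,265),.045))
p=manip.camera_params('wrist');cc=(np.array(p['K']),np.array(p['D'],float),np.array(p['hand_eye']))
print(proj(cc,[[0,.09,.049],[0,.10,.049],[0,.11,.049],[0,.1,.089],[0,.06,.03],[0,.06,.057-.03]]).round(0).tolist())
print('stand far end plinth top z',f((245,130),.0938+.02),'rail far',f((256,138),.0938-.0097+.0573))
E
```

```text
far rim corners [-0.0839, -0.1104] [0.0824, -0.1086] sides [-0.0877, 0.0482] [0.0836, 0.0481]
[[256.0, 312.0], [256.0, 323.0], [256.0, 333.0], [256.0, 295.0], [256.0, 292.0], [256.0, 295.0]]
stand far end plinth top z [-0.0053, -0.0608] rail far [-0.0, -0.0601]
```

The tray's centre is within 5 mm of the stand's centre, so I'll lower away.

Call:
servo_tool(
  increments=[
    [[0,-0.003,0.02],0,255],
    [[0,-0.003,0.04],0,255],
    [[0,-0.003,0.06],0,255],
    [[0,-0.003,0.073],0,255],
    [[0,-0.003,0.073],0,255],
  ],
)

```text
clock: 17.8
ee_pos: [0.5551, -0.3743, 0.0195]
tcp_rot: [[0.103, -0.995, -0.002], [-0.995, -0.103, 0.002], [-0.002, 0.002, -1.0]]
force: [-0.8, -0.4, -3.6]
finger_gap: 0.0369
```

Call:
servo_tool(
  increments=[
    [[0,0,0.0015],0,255],
    [[0,0,0.003],0,255],
    [[0,0,0.003],0,255],
  ],
)

```text
clock: 18.1
ee_pos: [0.556, -0.3759, 0.0193]
tcp_rot: [[0.102, -0.995, 0.001], [-0.995, -0.102, -0.001], [0.001, -0.001, -1.0]]
force: [0.2, 0.1, -3.0]
finger_gap: 0.0368
```

Call:
servo_tool(
  increments=[
    [[0,0,0.001],0,255],
    [[0,0,0.001],0,255],
  ],
)

```text
clock: 18.3
ee_pos: [0.5557, -0.3758, 0.0177]
tcp_rot: [[0.102, -0.995, 0.0], [-0.995, -0.102, -0.0], [0.0, -0.0, -1.0]]
force: [0.5, -0.1, -2.9]
finger_gap: 0.0364
```

Call:
servo_tool(
  increments=[
    [[0,0,0.0007],0,255],
    [[0,0,0.0007],0,255],
  ],
)

```text
clock: 18.5
ee_pos: [0.5556, -0.3757, 0.0168]
tcp_rot: [[0.102, -0.995, -0.0], [-0.995, -0.102, 0.0], [-0.0, 0.0, -1.0]]
force: [-0.1, -0.3, -3.4]
finger_gap: 0.0366
```

Call:
servo_tool(
  increments=[
    [[0,0,0.001],0,255],
    [[0,0,0.001],0,255],
    [[0,0,0.001],0,255],
  ],
)

```text
clock: 18.8
ee_pos: [0.5556, -0.3757, 0.0158]
tcp_rot: [[0.102, -0.995, -0.0], [-0.995, -0.102, 0.0], [-0.0, 0.0, -1.0]]
force: [-0.3, 0.2, -2.8]
finger_gap: 0.0367
```

Call:
servo_tool(
  increments=[
    [[0,0,0.0007],0,255],
    [[0,0,0.0007],0,255],
    [[0,0,0.0007],0,255],
  ],
)

```text
clock: 19.1
ee_pos: [0.5556, -0.3757, 0.0151]
tcp_rot: [[0.102, -0.995, -0.0], [-0.995, -0.102, 0.0], [-0.0, 0.0, -1.0]]
force: [-0.3, -0.9, -1.8]
finger_gap: 0.0368
```

Call:
servo_tool(
  increments=[
    [[0,0,0.0006],0,255],
    [[0,0,0.0006],0,255],
    [[0,0,0.0006],0,255],
  ],
)

```text
clock: 19.4
ee_pos: [0.5556, -0.3757, 0.0145]
tcp_rot: [[0.102, -0.995, -0.0], [-0.995, -0.102, 0.0], [-0.0, 0.0, -1.0]]
force: [0.5, 0.6, -2.5]
finger_gap: 0.0368
```

Call:
servo_tool(
  increments=[
    [[0,0,0.0006],0,255],
    [[0,0,0.0006],0,255],
    [[0,0,0.0006],0,255],
  ],
)

```text
clock: 19.7
ee_pos: [0.5556, -0.3757, 0.0139]
tcp_rot: [[0.102, -0.995, -0.0], [-0.995, -0.102, 0.0], [-0.0, 0.0, -1.0]]
force: [-0.0, -0.6, -3.0]
finger_gap: 0.0367
```

Call:
servo_tool(
  increments=[
    [[0,0,0.0006],0,255],
    [[0,0,0.0006],0,255],
    [[0,0,0.0006],0,255],
  ],
)

```text
clock: 20.0
ee_pos: [0.5557, -0.3758, 0.0137]
tcp_rot: [[0.102, -0.995, 0.0], [-0.995, -0.102, -0.0], [0.0, -0.0, -1.0]]
force: [-2.6, 0.8, 4.3]
finger_gap: 0.0367
```

The stand touched the tray floor at z≈0.0138. I'll release and rise.

Call:
servo_tool(
  increments=[
    [[0,0,-0.0003],0,255],
    [[0,0,-0.0003],0,150],
    [[0,0,-0.0003],0,80],
    [[0,0,-0.0003],0,80],
    [[0,0,-0.0003],0,80],
  ],
  grip_force=10,
)

```text
clock: 20.5
ee_pos: [0.5557, -0.3757, 0.0136]
tcp_rot: [[0.102, -0.995, 0.0], [-0.995, -0.102, -0.0], [0.0, -0.0, -1.0]]
force: [-0.2, -0.5, 0.9]
finger_gap: 0.0574
```

Call:
servo_tool(
  increments=[
    [[0,0,0],0,60],
    [[0,0,-0.01],0,60],
    [[0,0,-0.03],0,60],
    [[0,0,-0.07],0,60],
    [[0,0,-0.11],0,60],
  ],
)

```text
clock: 21.0
ee_pos: [0.5553, -0.3755, 0.1252]
tcp_rot: [[0.102, -0.995, -0.001], [-0.995, -0.102, 0.0], [-0.0, 0.001, -1.0]]
force: [-0.2, 0.5, 1.2]
finger_gap: 0.0712
```

Call:
servo_tool(
  increments=[
    [[0,0.04,-0.03],0,60],
    [[0,0.08,-0.06],0,60],
    [[-0.04,0.08,-0.1],0,60],
    [[-0.06,0.08,-0.1],0,60],
    [[-0.06,0.08,-0.1],0,60],
  ],
)

```text
clock: 21.5
ee_pos: [0.47, -0.3226, 0.2269]
tcp_rot: [[0.103, -0.995, 0.004], [-0.995, -0.103, -0.002], [0.003, -0.003, -1.0]]
force: [-0.2, -0.7, -0.0]
finger_gap: 0.071
```

```bash
python3 - <<'E'
from h import *
im=manip.read_camera('wrist');save('w21',im);o=manip.get_obs();print(o['clock'],o['ee_pos'],o['force'],o['finger_gap'])
t=manip.read_camera('top');save('t21',t)
s=manip.read_camera('scene');save('s21',s)
E
```

```text
21.55 [ 0.47004389 -0.32352035  0.2254433 ] [ 0.14130196 -0.04050926 -0.02091754] 0.07145313241795855
```

View pics/w21.png

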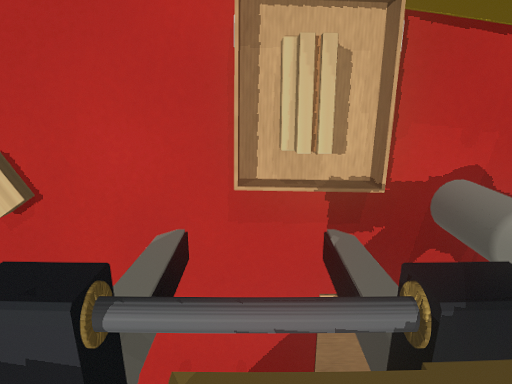

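View pics/s21.png

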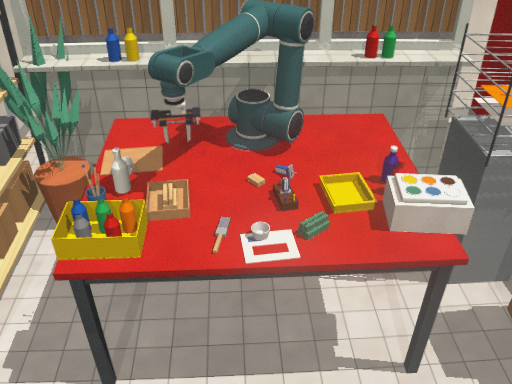

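View pics/t21.png

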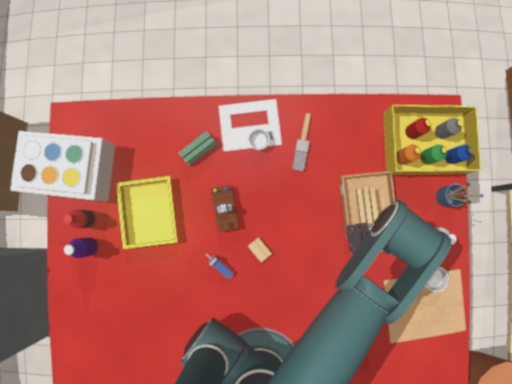

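The stand sits flat in the cardboard tray at about (308,95) in the wrist view, slot up and well inside the walls. The gauge is upright in its block in the top and scene views, and the bystanders are where they were. I'll hand the job in.

```bash
python3 - <<'E'
from bench import manip
print(manip.finish_job())
E
```

```text
the job is handed in; nothing more can be done
None
```

I measured the slot at about 10.8 mm deep, stood the gauge back in its block, and set the bare stand down in the cardboard tray with its slot up. I handed the job in at about 22 s; it reported no verdict.

- **Measurement:** I held the gauge's foot flat across the slot for about 1.5 s, at roughly 9 N at first and then about 13 N. The pointer rose about 9.2 mm. The arm's own heights (tip touching versus foot touching) gave about 9 mm, so the depth is under 12 mm.
- **Gauge:** It was lowered until its foot rested on the wood. After release it stood upright with its pointer back at the bottom. The arm's position at release was about 0.5 mm from where the gauge was picked up.
- **Stand:** It was lowered in small steps to a light contact before release. The last pictures show it lying flat and well inside the tray, with the arm clear of everything. The bystanders look unmoved by eye; I did not measure them.

- **Different grip:** The fingers closed on the 37 mm rail, not the plinth's long sides, because the real fingertips seem to sit about 20 mm above the stated tool point. The grip was firm and the stand did not slip.
- **Look-alike fell over:** The larger look-alike gauge, which is no part of the job, fell over early in the run. The arm never came near it.

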